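# Hook the tray out from under the guard and bed it on the sprung stop

## Task

Take the hook tool by its handle, reach in under the bar guard with it, hook its prong behind the near wall of the steel tray, and draw the tray along its rails until it bears on the sprung stop pad. Keep it pulled against the pad with roughly 10 N for about a second (less than 6 N does not bed it, more than 15 N on the pad or 22 N on the hook damages it), then unhook without pushing the tray off the pad and stand the hook upright on the bench, clear of guard, stop and tray. Never touch the tray or guard with the hand, keep the angle in the tray, and leave the other things alone.

Things in the scene. Friction and masses are not known exactly. Their poses are not given: they have to be found in the camera images.
- hook: hook tool, 0.25 kg, standing on the bench. Wooden handle 90 (x) x 26 (y) mm on a foot plate 90 x 54 x 4 mm, 46 mm high in all; origin at the centre of the underside, z up. A 10 mm steel rod runs from its front along +x, axis 30 mm above the underside, and bends straight down at x = 185 mm into a 10 mm thick prong ending 1 mm above the underside's plane. Grasp across the 26 mm, over the plate
- hook_prong (a point): the handle-side face of the hook's prong, 180 mm ahead of the handle's centre and 8 mm above the plane of the handle's underside
- tray: open steel tray 120 (x) x 112 (y) x 65 (z) mm, walls and floor 4 mm; origin at the centre of its underside, x along the rails away from the stop, z up. Loose, 0.4 to 0.8 kg, slides on the bench between the rails with about 1.5 mm play each side. It carries a steel angle; the 30 mm behind the near wall are free. Never touch it with the hand
- tray_rim (a point): middle of the top edge of the tray's near wall (the wall towards the stop), 65 mm above the bench, in mid-thickness of the 4 mm wall
- guard: fixed guard over the tray: slide rails and a grid of bars on posts. Origin on the bench, on the centre line at the near end of the rails; x along the rails, away from the robot. Rails 255 mm long, 14 high. Posts 16 mm square at x = 85 and 245, y = +-83 mm; bars' undersides 150 mm above the bench, from x = 80 to 250 mm. Open in front, 150 mm wide between the posts
- stop: fixed stop beam across the near end of the rails, 30 x 130 mm, 34 high; origin at the foot of its rear face, +x along the rails to the tray. A rubber-faced spring pad, 70 mm wide, 11 to 33 mm above the bench, stands on that face; the pad's face is 22 to 46 mm out, by a screw whose setting is not reported (feel for it). It yields 1 mm per 4 N, 7 mm at most
- angle_big: steel angle 99 x 42 x 42 mm lying in the tray; origin at the centre of its underside. It stays in the tray. Dragging the tray with it takes about 3 to 7 N
- layout_bottle: bystander: upright bottle 42 x 42 x 129 mm beside the guard; origin at the centre of its foot; leave it alone
- spanner_13: bystander: combination spanner 179 mm long lying on the bench; origin under its middle; leave it alone
- bolt_m12: bystander: bolt with nut, 68 mm long, lying on the bench; origin under its middle; leave it alone
Things that resemble listed ones, but are neither listed nor needed, are in the scene too. Several things look just like the tray: the one meant starts farthest from the robot's base. Leave any green look-alike of the angle_big alone.

How it is judged (in metres and radians):
On the way, in this order (a step that is already met when the one before it is completed fails the run):
1. the hook's prong is behind the tray's near wall, below its rim, while the tray is still under the guard (x of hook_prong in the frame of tray between -0.057 and -0.02 m and z of hook_prong in the frame of tray below 0.06 m and y of hook_prong in the frame of tray between -0.055 and 0.055 m and x of tray in the frame of guard above 0.14 m), for 0.1 s.
2. the tray is kept pulled against the stop pad with more than 6 N for half a second, by the hook (contact force between tray and stop above 6 N and contact force between hook and tray above 4 N), for 0.5 s.
At the end, for the whole second after the job is handed in: The tray, the angle in it, rests flat (0.05 rad) and square on the rails (0.06 rad), its near wall still touching the stop pad (over 0.3 N); the hook stands upright on the bench (underside within 6 mm, 0.1 rad), at rest, touching neither tray, guard nor stop (contact force between tray and stop above 0.3 N and x of tray in the frame of stop between 0.074 and 0.109 m and angle between the x axis of tray and the x axis of stop, either way round below 0.06 rad and angle between tray's own z axis and vertical below 0.05 rad and linear speed of each of tray, hook below 0.01 m/s and z of angle_big in the frame of tray below 0.03 m and horizontal distance between angle_big and tray below 0.06 m and height (world z) of hook below 0.006 m and angle between hook's own z axis and vertical below 0.1 rad and contact force between hook and tray below 0.1 N and contact force between hook and guard below 0.1 N and contact force between hook and stop below 0.1 N).
It fails at once if more than 15 N between tray and stop (contact force between tray and stop above 15 N).
It fails at once if more than 22 N between hook and tray (contact force between hook and tray above 22 N).
It fails at once if the hand or arm touches the tray (over 0.3 N) or the guard (over 3 N) (contact force between any of the fingers, the arm and tray above 0.3 N or contact force between any of the fingers, the arm and guard above 3 N).
It fails at once if a bystander is moved more than 25 mm (distance of any of layout_bottle, spanner_13, bolt_m12 from where it was at the start of the episode above 0.025 m).
It fails at once if the angle leaves the tray (z of angle_big in the frame of tray above 0.05 m).
It also fails if it takes over 72 s, if anything falls off the work surface, if the arm or the gripper's body presses on something with over 40 N, if the wrist force passes 120 N, or if a joint passes its speed limit or range.

## Robot

A 7-joint arm with a two-finger parallel gripper is mounted at the origin on a cart in front of the work surface, level with it; the furniture and walls round the work are solid. World frame = base frame: x ahead of the robot, y to its left, z up, the work surface at z = 0. Lengths are in m, angles in degrees, forces in N, time in s.
With the tool pointing down it reaches from about 0.4 to 0.85 m from the base axis. Payload 4.5 kg.
Tool frame: the origin (TCP) lies midway between the tips of the shut fingers; the grasp point (between the pads) lies 19 mm behind it; x points along the fingers, y is the direction in which the jaws open and shut, and the axes are right-handed (so a half turn about x gives the same grasp; the last joint's range is limited). The gripper opens to 88 mm and grips with 3 to 60 N. Pads are 18 mm wide; open, the fingers measure 123 mm over their backs; the gripper's body (75 mm by 187 mm) begins 45 mm behind the grasp point.
Start: joints at [69.03, 39.483, -11.15, 89.685, 9.013, 51.709, -12.324], TCP at [0.243, -0.576, 0.239] pointing down, gripper open.
Joint ranges: [-172.22, 172.22], [-26.19, 119.32], [-84.43, 86.54], [7.71, 146.69], [-57.33, 237.33], [2.42, 119.75], [-152.13, 152.13]. Speed limits (degrees/s): [147.25, 147.25, 180, 180, 180, 180, 180].

## Interface

Orientations are given as [roll, pitch, yaw] about the fixed x, y, z axes, in that order (R = Rz(yaw) Ry(pitch) Rx(roll)).
In Python, from bench import env, grab_frame gives the robot as it stands.
- The arm moves only by the tool jog_arm, never from a script. Its argument "plan" is a list of rows, each an object with "translation": the shift along the tool's x, y, z in units of 40 mm (1.0 is 40 mm), a list of three; "angular": the turn, a rotation vector about the tool's x, y, z in units of 6 degrees (1.0 is 6 degrees), a list of three; "hand": the opening, from 0 (shut) to 1 (fully open). In form: [{"translation": [x, y, z], "angular": [ax, ay, az], "hand": hand}, ...]. A call has 1 to 8 rows; each row shifts and turns the pose as measured when the row begins, along the tool's axes as they then stand; what a row does not reach is not made up. A row lasts 1/10 s, in which the tool goes at most 50 mm and 8.59 degrees, less where a joint would pass 70% of its speed; a pose out of reach is approached as far as the arm can. A call is refused whole if a number of a shift passes 1 or a number of a turn 1, either way. A call with a gripper value outside its range is refused whole. The fingers move at their own pace and stop on an object; "squeeze" is the grip in N (left out, the last holds). Time passes only in rows, so rows that do not move let the fingers close. It gives the time, the measured TCP pose, the force and the opening at its end, in the units of the state.
- env.get_obs(): the state, without advancing time (a new reading comes with each control period).
- grab_frame(name): name is "scene" or "top" or "wrist"; returns a dict with "img" (400x640x3 uint8, red, green, blue), "z_map" (400x640 float32, m along the optical axis (not along the pixel's ray), 0 where there is no reading), "mtx" (3x3 intrinsics, pixels), "dist" ([k1, k2, p1, p2, k3] as OpenCV has them; the pictures are not rectified), "camera_from_world" (4x4, takes a point from world to camera coordinates). Camera axes: x right, y down, z forward; pixel columns grow to the right and rows downward; lengths in m; the calibration is good to about 2 mm. A picture is of the moment at which its call begins.
- env.job_done(): hands the job in, once; it reports no verdict.
The state is a dict: "time_s": time; "joint_pos": joint angles; "joint_velocities": joint speeds; "joint_torque": joint torques, N m; "eef_pos": TCP position; "tcp_rot": TCP orientation; "ft_force": force on the tool from outside, world axes, zero at the start; "torque": the same for the moment, N m; "finger_gap": finger opening in m.
Only numpy, scipy, OpenCV 4.12 (cv2) and the standard library are available. Lean on these libraries where they do the work, as an engineer would, in place of code of your own. Each camera call takes 0.05 s, during which the arm holds its last target.

## Working session

There is one attempt and no reset: what is moved stays moved. The work goes in short steps, Python scripts to look and compute and a tool call to move; the robot and the scene stay as the last step left them, time stands still between calls to the robot, and variables do not carry over. Pictures are saved under pics/ and viewed, and the job is handed in when it is done.

Besides the shell and the picture viewer there is one more tool, called after ">>>" as name(argument=value, ...), one argument or row to a line, values as JSON. jog_arm: Moves the arm, as the interface text tells. Its arguments: {"type":"object","properties":{"plan":{"type":"array","items":{"type":"object","properties":{"translation":{"type":"array","items":{"type":"number"}},"angular":{"type":"array","items":{"type":"number"}},"hand":{"type":"number"}}}},"squeeze":{"type":"number"}},"required":["plan"]}

```bash
ls; mkdir -p pics; cat > h.py <<'E'
import numpy as np, cv2, json
from bench import env, grab_frame
from scipy.spatial.transform import Rotation as R
def save(f,name,crop=None,scale=1):
    im=f['img'][:,:,::-1]
    if crop: im=im[crop[1]:crop[3],crop[0]:crop[2]]
    if scale!=1: im=cv2.resize(im,None,fx=scale,fy=scale,interpolation=cv2.INTER_CUBIC)
    cv2.imwrite('pics/'+name,im)
def world(f,u,v,z=None):
    "pixel->world using depth, or intersect plane z"
    p=cv2.undistortPoints(np.array([[[u,v]]],float),f['mtx'],f['dist'])[0,0]
    T=np.linalg.inv(f['camera_from_world'])
    d=np.array([p[0],p[1],1.])
    if z is None:
        return T[:3,:3]@(d*f['z_map'][int(round(v)),int(round(u))])+T[:3,3]
    r=T[:3,:3]@d; return T[:3,3]+r*(z-T[2,3])/r[2]
def cloud(f):
    h,w=f['z_map'].shape
    uv=np.stack(np.meshgrid(np.arange(w),np.arange(h)),-1).reshape(-1,1,2).astype(float)
    p=cv2.undistortPoints(uv,f['mtx'],f['dist'])[:,0]
    d=f['z_map'].reshape(-1,1)
    T=np.linalg.inv(f['camera_from_world'])
    X=np.c_[p*d,d]@T[:3,:3].T+T[:3,3]
    X[d[:,0]==0]=np.nan
    return X.reshape(h,w,3)
E
python3 - <<'E'
from h import *
for n in ['scene','top','wrist']:
    f=grab_frame(n); save(f,n+'0.png'); np.save(n+'0.npy',f,allow_pickle=True)
    print(n,np.linalg.inv(f['camera_from_world'])[:3,3].round(3))
print(env.get_obs())
E
```

```text
pics
scene [0.104 0.701 0.568]
top [0.446 0.02  1.277]
wrist [ 0.319 -0.543  0.384]
{'time_s': 0.15, 'joint_pos': array([ 69.03086101,  39.52077277, -11.14533354,  89.7271707 ,
         9.01155889,  51.7088805 , -12.32482123]), 'joint_velocities': array([ 0.03859714, -0.13417187,  0.05820382, -0.20060704,  0.01133506,
        0.0105545 ,  0.08257478]), 'joint_torque': array([-1.48424569e-03, -5.27859342e+01, -1.26846481e+00, -1.53585380e+01,
       -5.25174639e-02,  3.91917318e-03,  1.16910114e-04]), 'eef_pos': array([ 0.24305893, -0.57532104,  0.23812776]), 'tcp_rot': array([-86.34591213,  89.9247438 , 116.5617059 ]), 'ft_force': array([ 0.54984829,  0.51958822, -0.78339284]), 'torque': array([-0.04784073, -0.01147605, -0.03493809]), 'finger_gap': 0.08823440324388289}
```

View pics/scene0.png

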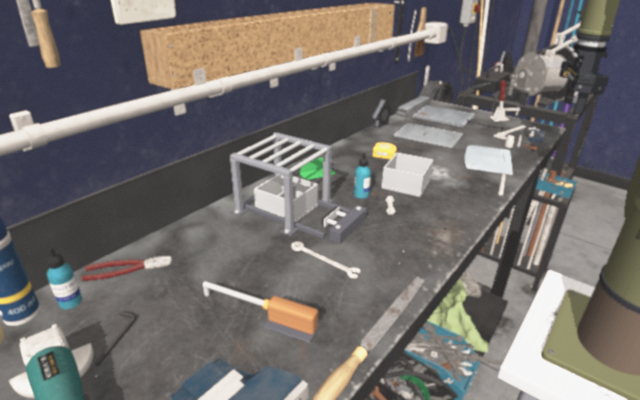

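View pics/top0.png

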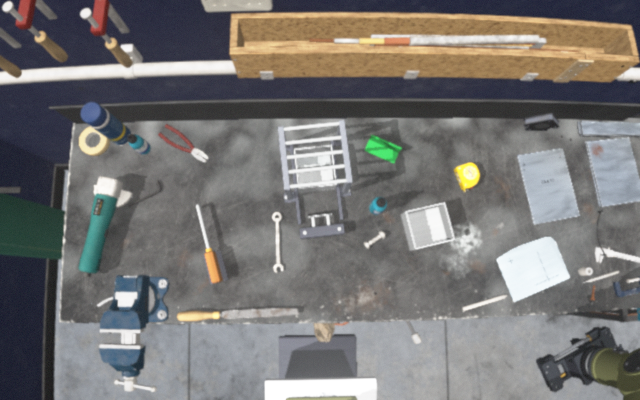

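View pics/wrist0.png

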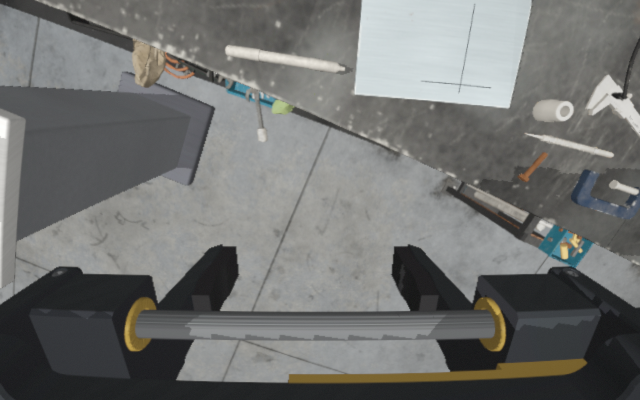

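Top view: the hook is at (207,245), with the handle near the robot and the rod running up to (199,207). The guard is at (315,160), the stop at (322,230), and a look-alike tray at (428,225). Next I'll measure them.

```bash
python3 - <<'E'
from h import *
f=np.load('top0.npy',allow_pickle=True).item()
X=cloud(f); np.save('topX.npy',X)
save(f,'t_hook.png',(170,190,250,300),6)
save(f,'t_guard.png',(260,110,380,250),4)
print(f['mtx'],f['dist'])
for u,v in [(211,265),(199,207),(322,230),(315,160),(100,240)]: print(u,v,X[v,u].round(3))
print((np.linalg.norm(np.diff(X[200,300:302],axis=0))))
E
```

```text
[[432.33422055   0.         319.5259193 ]
 [  0.         432.33422055 200.93712737]
 [  0.           0.           1.        ]] [-0.11404914  0.          0.          0.          0.        ]
211 265 [0.478 0.305 0.046]
199 207 [0.647 0.348 0.032]
322 230 [ 0.575 -0.011  0.033]
315 160 [0.79  0.006 0.01 ]
100 240 [0.551 0.635 0.048]
0.0035401330053071328
```

View pics/t_hook.png

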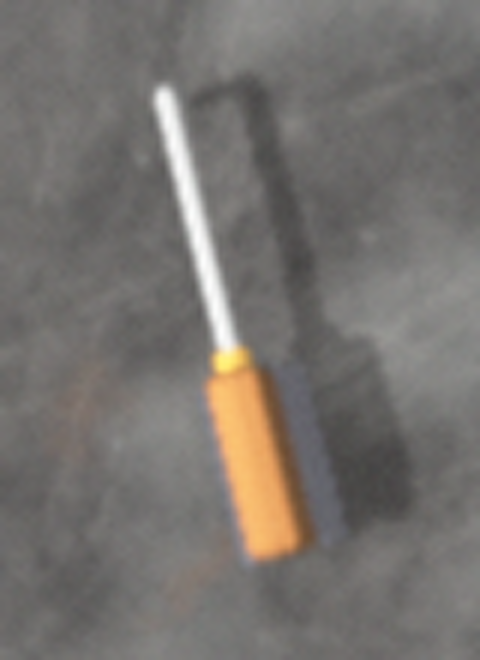

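View pics/t_guard.png

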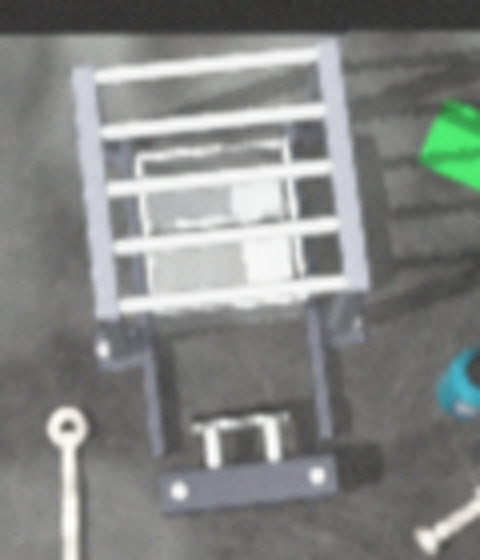

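```bash
python3 - <<'E'
from h import *
X=np.load('topX.npy')
def sel(x0,x1,y0,y1,z0,z1):
    P=X.reshape(-1,3); m=(P[:,0]>x0)&(P[:,0]<x1)&(P[:,1]>y0)&(P[:,1]<y1)&(P[:,2]>z0)&(P[:,2]<z1); return P[m]
def rect(P,n):
    r=cv2.minAreaRect((P[:,:2]*1000).astype(np.float32)); print(n,len(P),[np.round(a,1) for a in r],'z',P[:,2].mean().round(4),'mean',P[:,:2].mean(0).round(4)); 
    c=cv2.boxPoints(r); print(c.round(0).tolist())
h=sel(.4,.6,.2,.42,.04,.055); rect(h,'handle')
r=sel(.53,.75,.2,.45,.025,.04); rect(r,'rod')
l=cv2.fitLine((r[:,:2]*1000).astype(np.float32),cv2.DIST_HUBER,0,.01,.01).ravel();print('rod line',l,np.degrees(np.arctan2(l[1],l[0])))
s=sel(.52,.64,-.12,.12,.029,.04); rect(s,'stop+pad')
s=sel(.52,.60,-.12,.12,.031,.037); rect(s,'stop')
g=sel(.6,1,-.2,.2,.14,.175); rect(g,'guardtop')
b=sel(.63,1,-.1,.1,.055,.07); rect(b,'rim'); 
t=sel(.5,.8,-.4,-.15,.055,.07); rect(t,'tray2')
bo=sel(.4,.9,-.3,-.08,.1,.135); rect(bo,'bottle')
E
```

```text
handle 298 [array([488.1, 307.2]), array([120.7,  26.6]), np.float64(15.6)] z 0.0455 mean [0.4749 0.3034]
[[426.0, 304.0], [434.0, 278.0], [550.0, 311.0], [543.0, 336.0]]
rod 154 [array([593.5, 336.4]), array([129.1,  11.4]), np.float64(15.2)] z 0.0338 mean [0.5924 0.3361]
[[530.0, 325.0], [533.0, 314.0], [657.0, 348.0], [654.0, 359.0]]
rod line [9.6257758e-01 2.7100638e-01 5.9244586e+02 3.3587558e+02] 15.724158
stop+pad 535 [array([594.6,  -7.9]), array([ 69.7, 129.8]), np.float64(5.6)] z 0.034 mean [ 0.5825 -0.0091]
[[554.0, 53.0], [566.0, -76.0], [636.0, -69.0], [623.0, 60.0]]
stop 357 [array([575. ,  -9.5]), array([ 30.2, 129.1]), np.float64(5.5)] z 0.034 mean [ 0.5748 -0.01  ]
[[554.0, 53.0], [566.0, -75.0], [596.0, -72.0], [584.0, 56.0]]
guardtop 2279 [array([801.7,   1.3]), array([396.9, 261.5]), np.float64(89.7)] z 0.1592 mean [0.7981 0.009 ]
[[670.0, -196.0], [931.0, -198.0], [934.0, 199.0], [672.0, 201.0]]
rim 367 [array([805.3,  -7.3]), array([257.7, 196.5]), np.float64(2.7)] z 0.0634 mean [0.8139 0.0035]
[[672.0, 85.0], [681.0, -111.0], [939.0, -99.0], [929.0, 97.0]]
tray2 294 [array([ 582.2, -269.3]), array([234.2, 135.5]), np.float64(88.7)] z 0.0635 mean [ 0.5854 -0.3101]
[[512.0, -385.0], [647.0, -388.0], [653.0, -154.0], [517.0, -151.0]]
bottle 79 [array([ 667.5, -134.2]), array([115. ,  24.6]), np.float64(60.3)] z 0.1105 mean [ 0.6484 -0.1636]
[[628.0, -178.0], [650.0, -190.0], [707.0, -90.0], [685.0, -78.0]]
```

```bash
python3 - <<'E'
from h import *
X=np.load('topX.npy').reshape(-1,3)
a=np.radians(5.5); o=np.array([.590,-.008])
Q=X.copy(); d=X[:,:2]-o
Q[:,0]=d@[np.cos(a),np.sin(a)]; Q[:,1]=d@[-np.sin(a),np.cos(a)]
Q*=1000
def q(n,x0,x1,y0,y1,z0,z1):
    m=(Q[:,0]>x0)&(Q[:,0]<x1)&(Q[:,1]>y0)&(Q[:,1]<y1)&(Q[:,2]>z0)&(Q[:,2]<z1)
    P=Q[m]; print(n,len(P),'x',np.percentile(P[:,0],[0,5,50,95,100]).round(1),'y',np.percentile(P[:,1],[0,5,50,95,100]).round(1),'z',np.median(P[:,2]).round(1)); return P
q('guardtop',40,300,-110,110,150,175)
q('rails',-20,70,55,90,9,18); q('railsR',-20,70,-90,-55,9,18)
q('pad',0,60,-45,45,25,40)
q('trayrim left',80,250,40,70,58,70)
q('trayrim right',80,250,-70,-40,58,70)
q('near',80,140,-50,50,58,70)
q('far',150,280,-50,50,58,70)
P=q('angle',80,250,-55,55,15,55)
# hook
a=np.radians(15.6);h=X[(X[:,0]>.4)&(X[:,0]<.7)&(X[:,1]>.2)&(X[:,1]<.42)&(X[:,2]>.025)&(X[:,2]<.06)]
d=h[:,:2]-[.475,.3035]; x=d@[np.cos(a),np.sin(a)]; y=d@[-np.sin(a),np.cos(a)]
for z0,z1 in [(.038,.06),(.025,.038)]:
  m=(h[:,2]>z0)&(h[:,2]<z1); print(z0,x[m].min(),x[m].max(),y[m].min(),y[m].max(), np.polyfit(x[m],y[m],1))
m=(h[:,2]>.043)&(x<.05);print(x[m].min(),x[m].max(),y[m].min(),y[m].max())
E
```

```text
guardtop 1791 x [ 90.7  95.9 175.6 257.8 265.1] y [-91.  -86.9  -0.2  87.7  91.9] z 160.8
rails 60 x [14.7 17.5 40.3 66.6 69.4] y [57.4 57.9 62.5 66.6 67.1] z 13.1
railsR 59 x [15.7 18.5 43.2 66.6 69.8] y [-67.4 -66.8 -62.4 -58.1 -57.5] z 14.1
pad 134 x [ 0.   3.8 31.1 38.3 39.4] y [-33.5 -29.8  -3.7  29.3  34.3] z 31.2
trayrim left 52 x [108.6 109.2 172.2 224.1 226.7] y [42.5 44.3 53.4 55.5 55.8] z 65.1
trayrim right 55 x [109.5 110.  156.8 224.6 228.6] y [-56.1 -55.6 -53.1 -43.8 -40.9] z 64.2
near 59 x [108.3 108.7 110.8 113.2 113.3] y [-49.6 -46.5  -3.4  43.2  48.7] z 63.9
far 63 x [221.3 221.7 223.7 226.6 228.6] y [-49.  -45.   -1.5  45.1  48.6] z 64.7
angle 351 x [108.4 109.  177.8 223.7 225.4] y [-54.5 -51.9  -3.6  46.7  54.8] z 39.9
0.038 -0.04707875111282327 0.18719054123610995 -0.013276186551467853 0.013316229736846952 [ 0.00049842 -0.00038941]
0.025 -0.04702308563278739 0.18758632216642981 -0.013295525383815029 0.008941030384533071 [ 0.05338038 -0.00727219]
-0.04648138433480004 0.04261248000379489 -0.012983411551659793 0.013283000888779995
```

```bash
cat >> h.py <<'E'
def tool():
    o=env.get_obs(); return o, o['eef_pos'], R.from_euler('xyz',o['tcp_rot'],degrees=True).as_matrix()
def goal(pos=None,yaw=None):
    """remaining shift in tool units; yaw= world heading of the hook x axis (jaws across it)"""
    o,p,M=tool()
    print('t %.2f'%o['time_s'],'tcp',p.round(4),'F',o['ft_force'].round(2),'T',o['torque'].round(2),'gap',round(o['finger_gap'],4),'q',o['joint_pos'].round(0))
    if pos is not None: print('shift units',(M.T@(np.array(pos)-p)/.04).round(3))
    if yaw is not None:
        y=np.radians(yaw); 
        for s in (1,-1):
            ty=s*np.array([-np.sin(y),np.cos(y),0]); tx=np.array([0,0,-1.]); G=np.c_[tx,ty,np.cross(tx,ty)]
            print('turn units',(R.from_matrix(M.T@G).as_rotvec(degrees=True)/6).round(3))
    return o
E
python3 - <<'E'
from h import *
goal([.5,-.35,.3],15.6); print(tool()[2].round(3))
E
```

```text
t 0.15 tcp [ 0.2431 -0.5753  0.2381] F [ 0.55  0.52 -0.78] T [-0.05 -0.01 -0.03] gap 0.0882 q [ 69.  40. -11.  90.   9.  52. -12.]
shift units [-1.544 -2.69  -8.109]
turn units [-2.8782e+01 -1.9000e-02  2.0000e-03]
turn units [1.218 0.002 0.012]
[[-0.001  0.389 -0.921]
 [ 0.001 -0.921 -0.389]
 [-1.    -0.001  0.   ]]
```

>>> jog_arm(
  plan=[
    {"translation": [-0.8,0,-0.6],"angular": [0.6,0,0],"hand": 1},
    {"translation": [-0.8,-0.3,-1],"angular": [0.6,0,0],"hand": 1},
    {"translation": [0,-0.3,-1],"angular": [0,0,0],"hand": 1},
    {"translation": [0,-0.3,-1],"angular": [0,0,0],"hand": 1},
    {"translation": [0,-0.3,-1],"angular": [0,0,0],"hand": 1},
    {"translation": [0,-0.3,-1],"angular": [0,0,0],"hand": 1},
    {"translation": [0,-0.3,-1],"angular": [0,0,0],"hand": 1},
    {"translation": [0,-0.3,-1],"angular": [0,0,0],"hand": 1},
  ],
)

```text
time_s: 0.95
eef_pos: [0.5118, -0.4099, 0.3005]
tcp_rot: [-28.9, 89.5, 165.4]
ft_force: [-0.4, -0.5, 0.4]
finger_gap: 0.0882
```

```bash
python3 - <<'E'
from h import *
goal([.473,.303,.25],15.6)
E
```

```text
t 0.95 tcp [ 0.5118 -0.4099  0.3005] F [-0.43 -0.45  0.36] T [ 0.02 -0.03  0.06] gap 0.0882 q [ 39.  39.  -8.  79.   6.  63. -46.]
shift units [  1.313 -17.5    -3.494]
turn units [29.795  0.069 -0.122]
turn units [-0.205  0.078  0.044]
```

>>> jog_arm(
  plan=[
    {"translation": [0,-1,-0.2],"angular": [-0.2,0,0],"hand": 1},
    {"translation": [0,-1,-0.2],"angular": [0,0,0],"hand": 1},
    {"translation": [0,-1,-0.2],"angular": [0,0,0],"hand": 1},
    {"translation": [0,-1,-0.2],"angular": [0,0,0],"hand": 1},
    {"translation": [0,-1,-0.2],"angular": [0,0,0],"hand": 1},
    {"translation": [0,-1,-0.2],"angular": [0,0,0],"hand": 1},
    {"translation": [0,-1,-0.2],"angular": [0,0,0],"hand": 1},
    {"translation": [0,-1,-0.2],"angular": [0,0,0],"hand": 1},
  ],
)

```text
time_s: 1.75
eef_pos: [0.4905, -0.0708, 0.2978]
tcp_rot: [-47.3, 89.4, 148.5]
ft_force: [1.6, -0.3, 0.2]
finger_gap: 0.0879
```

>>> jog_arm(
  plan=[
    {"translation": [0,-1,-0.2],"angular": [0,0,0],"hand": 1},
    {"translation": [0,-1,-0.2],"angular": [0,0,0],"hand": 1},
    {"translation": [0,-1,-0.2],"angular": [0,0,0],"hand": 1},
    {"translation": [0,-1,-0.2],"angular": [0,0,0],"hand": 1},
    {"translation": [0,-1,-0.2],"angular": [0,0,0],"hand": 1},
    {"translation": [0,-1,-0.2],"angular": [0,0,0],"hand": 1},
    {"translation": [0,-1,-0.2],"angular": [0,0,0],"hand": 1},
    {"translation": [0,0,0],"angular": [0,0,0],"hand": 1},
  ],
)

```text
time_s: 2.55
eef_pos: [0.4625, 0.2323, 0.299]
tcp_rot: [-57.1, 89.2, 139.3]
ft_force: [-0.1, 0.2, -0.2]
finger_gap: 0.0881
```

```bash
python3 - <<'E'
from h import *
goal([.473,.303,.25],15.6)
E
```

```text
t 2.55 tcp [0.4625 0.2323 0.299 ] F [-0.13  0.17 -0.17] T [-0.01  0.03  0.03] gap 0.0881 q [ -24.   27.  -11.  103.    5.   50. -111.]
shift units [ 1.237 -1.608 -0.759]
turn units [-29.868  -0.17    0.111]
turn units [0.131 0.071 0.108]
```

>>> jog_arm(
  plan=[
    {"translation": [0.6,-0.8,-0.4],"angular": [0.1,0.05,0.1],"hand": 1},
    {"translation": [0.6,-0.8,-0.4],"angular": [0,0,0],"hand": 1},
    {"translation": [1,0,0],"angular": [0,0,0],"hand": 1},
    {"translation": [0,0,0],"angular": [0,0,0],"hand": 1},
  ],
)

```text
time_s: 2.95
eef_pos: [0.4766, 0.3046, 0.209]
tcp_rot: [129.8, 90.0, -34.4]
ft_force: [-0.6, -0.8, 0.8]
finger_gap: 0.0879
```

```bash
python3 - <<'E'
from h import *
goal([.473,.303,.012],15.6)
f=grab_frame('wrist'); save(f,'w1.png')
X=cloud(f).reshape(-1,3); X=X[~np.isnan(X[:,0])]
m=(X[:,2]>.041)&(X[:,2]<.055)&(abs(X[:,0]-.473)<.09)&(abs(X[:,1]-.303)<.09)
P=X[m];print(len(P)); 
r=cv2.minAreaRect((P[:,:2]*1000).astype(np.float32));print(r,P[:,2].mean())
m=(X[:,2]>.025)&(X[:,2]<.041)&(X[:,0]>.53)&(X[:,0]<.7)&(abs(X[:,1]-.33)<.06);P=X[m];print(len(P))
r=cv2.minAreaRect((P[:,:2]*1000).astype(np.float32));print(r)
E
```

```text
t 2.95 tcp [0.4766 0.3046 0.209 ] F [-0.58 -0.78  0.78] T [-0.04  0.05  0.02] gap 0.0879 q [ -32.   37.   -9.  102.    8.   41. -119.]
shift units [4.924 0.011 0.1  ]
turn units [-2.9973e+01  8.0000e-03 -7.0000e-03]
turn units [ 0.027 -0.004 -0.005]
1728
((474.4798889160156, 303.73651123046875), (87.29422760009766, 25.879390716552734), 15.940094947814941) 0.044993481468503495
1305
((591.799072265625, 336.34893798828125), (128.895263671875, 9.540348052978516), 15.575984954833984)
```

View pics/w1.png

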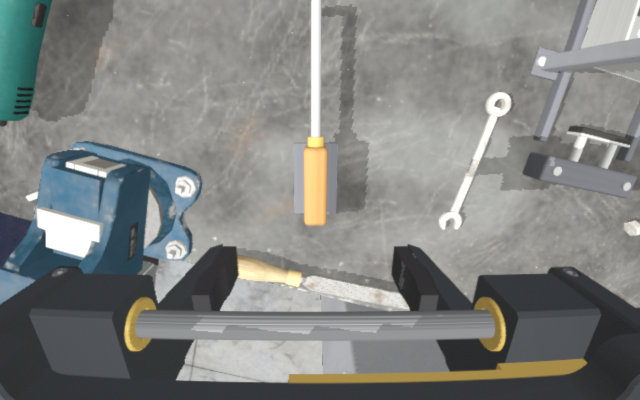

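>>> jog_arm(
  plan=[
    {"translation": [1,0,0.06],"angular": [0,0,0],"hand": 1},
    {"translation": [1,0,0],"angular": [0,0,0],"hand": 1},
    {"translation": [1,0,0],"angular": [0,0,0],"hand": 1},
    {"translation": [1,0,0],"angular": [0,0,0],"hand": 1},
    {"translation": [0.5,0,0],"angular": [0,0,0],"hand": 1},
    {"translation": [0,0,0],"angular": [0,0,0],"hand": 1},
  ],
)

```text
time_s: 3.6
eef_pos: [0.4911, 0.3073, 0.0402]
tcp_rot: [-166.3, 88.2, 28.9]
ft_force: [-0.2, 0.0, 1.0]
finger_gap: 0.0882
```

```bash
python3 - <<'E'
from h import *
goal([.474,.3036,.012],15.7)
E
```

```text
t 3.60 tcp [0.4911 0.3073 0.0402] F [-0.22  0.05  0.96] T [-0.05  0.05  0.05] gap 0.0882 q [ -34.   53.   -5.  107.   12.   19. -123.]
shift units [ 0.692 -0.019  0.459]
turn units [29.914  0.109  0.455]
turn units [-0.082 -0.29   0.07 ]
```

>>> jog_arm(
  plan=[
    {"translation": [0,0,0.45],"angular": [-0.1,-0.3,0.1],"hand": 1},
    {"translation": [0,0,0],"angular": [0,0,0],"hand": 1},
  ],
)

```text
time_s: 3.8
eef_pos: [0.475, 0.3021, 0.0433]
tcp_rot: [106.0, 89.8, -58.3]
ft_force: [-0.1, -0.4, 0.2]
finger_gap: 0.088
```

```bash
python3 - <<'E'
from h import *
goal([.474,.3036,.012],15.7)
E
```

```text
t 3.80 tcp [0.475  0.3021 0.0433] F [-0.12 -0.37  0.16] T [ 0.04 -0.01  0.03] gap 0.088 q [ -34.   52.   -5.  108.   12.   21. -123.]
shift units [ 0.782 -0.044  0.015]
turn units [-2.9996e+01  4.7000e-02 -1.3000e-02]
turn units [ 0.004 -0.009 -0.03 ]
```

>>> jog_arm(
  plan=[
    {"translation": [0.3,-0.02,0.05],"angular": [0,0,0],"hand": 1},
    {"translation": [0.25,0,0.05],"angular": [0,0,0],"hand": 1},
    {"translation": [0.2,0,0.03],"angular": [0,0,0],"hand": 1},
    {"translation": [0,0,0],"angular": [0,0,0],"hand": 1},
  ],
)

```text
time_s: 4.2
eef_pos: [0.4717, 0.3029, 0.015]
tcp_rot: [176.4, 89.6, 12.1]
ft_force: [-0.5, -0.3, -0.6]
finger_gap: 0.0883
```

```bash
python3 - <<'E'
from h import *
goal([.474,.3036,.012],15.7)
E
```

```text
t 4.20 tcp [0.4717 0.3029 0.015 ] F [-0.54 -0.28 -0.6 ] T [-0.01 -0.04  0.  ] gap 0.0883 q [ -35.   55.   -4.  109.   12.   16. -123.]
shift units [ 0.076 -0.001 -0.06 ]
turn units [-2.9998e+01  7.0000e-03 -1.1400e-01]
turn units [ 0.002 -0.073 -0.005]
```

>>> jog_arm(
  plan=[
    {"translation": [0.05,0,-0.05],"angular": [0,-0.07,0],"hand": 1},
    {"translation": [0,0,0],"angular": [0,0,0],"hand": 0},
    {"translation": [0,0,0],"angular": [0,0,0],"hand": 0},
    {"translation": [0,0,0],"angular": [0,0,0],"hand": 0},
    {"translation": [0,0,0],"angular": [0,0,0],"hand": 0},
    {"translation": [0,0,0],"angular": [0,0,0],"hand": 0},
    {"translation": [0,0,0],"angular": [0,0,0],"hand": 0},
  ],
  squeeze=50,
)

```text
time_s: 4.9
eef_pos: [0.4744, 0.3036, 0.0129]
tcp_rot: [128.4, 90.0, -35.9]
ft_force: [0.5, -0.5, -0.0]
finger_gap: 0.0426
```

```bash
python3 - <<'E'
from h import *
goal([.474,.3036,.012],15.7)
E
```

```text
t 4.90 tcp [0.4744 0.3036 0.0129] F [ 0.52 -0.55 -0.02] T [ 0.04  0.01 -0.04] gap 0.0426 q [ -35.   55.   -4.  108.   12.   17. -123.]
shift units [ 0.023 -0.002  0.009]
turn units [ 2.9999e+01 -7.0000e-03  5.0000e-03]
turn units [-0.001 -0.003 -0.004]
```

>>> jog_arm(
  plan=[
    {"translation": [0,0,0],"angular": [0,0,0],"hand": 0},
    {"translation": [0,0,0],"angular": [0,0,0],"hand": 0},
    {"translation": [0,0,0],"angular": [0,0,0],"hand": 0},
    {"translation": [0,0,0],"angular": [0,0,0],"hand": 0},
    {"translation": [0,0,0],"angular": [0,0,0],"hand": 0},
  ],
)

```text
time_s: 5.4
eef_pos: [0.4744, 0.3036, 0.013]
tcp_rot: [130.0, 90.0, -34.3]
ft_force: [-0.2, -1.1, 0.7]
finger_gap: 0.0259
```

```bash
python3 - <<'E'
from h import *
goal([.474,.3036,.1],15.7)
f=grab_frame('wrist'); save(f,'w2.png')
E
```

```text
t 5.40 tcp [0.4744 0.3036 0.013 ] F [-0.23 -1.14  0.7 ] T [-0.    0.01  0.02] gap 0.0259 q [ -35.   55.   -4.  108.   12.   17. -123.]
shift units [-2.174e+00 -2.000e-03  8.000e-03]
turn units [ 2.9999e+01 -8.0000e-03  7.0000e-03]
turn units [-0.001 -0.004 -0.005]
```

View pics/w2.png

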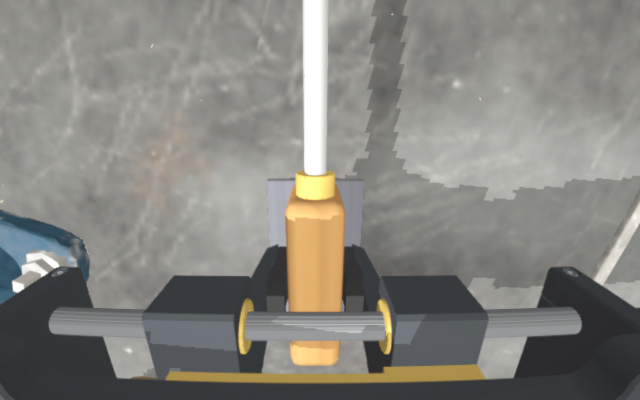

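>>> jog_arm(
  plan=[
    {"translation": [-0.4,0,0],"angular": [0,0,0],"hand": 0},
    {"translation": [-0.8,0,0],"angular": [0,0,0],"hand": 0},
    {"translation": [-0.8,0,0.3],"angular": [0,0,0],"hand": 0},
    {"translation": [-0.8,0,0.4],"angular": [0,0,0],"hand": 0},
    {"translation": [0,0,0],"angular": [0,0,0],"hand": 0},
  ],
)

```text
time_s: 5.95
eef_pos: [0.4454, 0.2949, 0.1303]
tcp_rot: [33.7, 89.8, -130.6]
ft_force: [0.5, 0.4, -3.1]
finger_gap: 0.0256
```

```bash
python3 - <<'E'
from h import *
goal([.4507,-.0214,.12],5.5)
E
```

```text
t 5.95 tcp [0.4454 0.2949 0.1303] F [ 0.48  0.4  -3.14] T [ 0.05 -0.11  0.01] gap 0.0256 q [ -34.   42.   -7.  111.   10.   28. -123.]
shift units [0.281 7.647 2.01 ]
turn units [-28.301   0.033   0.041]
turn units [ 1.699  0.028 -0.022]
```

>>> jog_arm(
  plan=[
    {"translation": [0.05,0.8,0.2],"angular": [0.4,0,0],"hand": 0},
    {"translation": [0.05,0.9,0.1],"angular": [0.4,0,0],"hand": 0},
    {"translation": [0.05,0.9,0.1],"angular": [0.4,0,0],"hand": 0},
    {"translation": [0.05,0.9,0.1],"angular": [0.4,0,0],"hand": 0},
    {"translation": [0.05,0.9,0.1],"angular": [0.1,0,0],"hand": 0},
    {"translation": [0,0.9,0.1],"angular": [0,0,0],"hand": 0},
    {"translation": [0,0.7,0.1],"angular": [0,0,0],"hand": 0},
    {"translation": [0,0,0],"angular": [0,0,0],"hand": 0},
  ],
)

```text
time_s: 6.75
eef_pos: [0.4551, 0.0465, 0.1188]
tcp_rot: [-120.4, 89.9, 64.8]
ft_force: [0.2, -0.5, -2.6]
finger_gap: 0.0255
```

```bash
python3 - <<'E'
from h import *
goal([.4507,-.0214,.095],5.5)
E
```

```text
t 6.75 tcp [0.4551 0.0465 0.1188] F [ 0.16 -0.5  -2.59] T [ 0.02  0.01 -0.01] gap 0.0255 q [  -8.   40.   -6.  124.   14.   16. -111.]
shift units [0.592 1.682 0.267]
turn units [2.9959e+01 2.1000e-02 1.2000e-02]
turn units [-0.041 -0.008  0.013]
```

>>> jog_arm(
  plan=[
    {"translation": [0,0.85,0.1],"angular": [0,0,0],"hand": 0},
    {"translation": [0,0.8,0.1],"angular": [0,0,0],"hand": 0},
    {"translation": [0,0,0],"angular": [0,0,0],"hand": 0},
  ],
)

```text
time_s: 7.05
eef_pos: [0.4549, -0.0211, 0.1176]
tcp_rot: [-130.0, 89.8, 55.4]
ft_force: [-0.0, 0.1, -1.7]
finger_gap: 0.025
```

```bash
cat >> h.py <<'E'
def ps(pos,yaw):  # position in stop frame (mm), yaw rel
    a=np.radians(5.5); d=np.asarray(pos)[:2]-[.590,-.008]
    return np.array([d@[np.cos(a),np.sin(a)],d@[-np.sin(a),np.cos(a)],pos[2]-.013])*1000
E
python3 - <<'E'
from h import *
o=goal([.4507,-.0214,.095],5.5); print(ps(o['eef_pos'],0))
f=grab_frame('top'); save(f,'t2.png',(240,110,400,260),4)
f=grab_frame('scene'); save(f,'s2.png')
X=cloud(f).reshape(-1,3)
E
```

```text
t 7.05 tcp [ 0.4549 -0.0211  0.1176] F [-0.04  0.15 -1.68] T [ 0.03  0.09 -0.09] gap 0.025 q [   2.   40.   -7.  125.   17.   16. -105.]
shift units [ 0.566 -0.002  0.106]
turn units [29.972  0.036  0.03 ]
turn units [-0.028 -0.019  0.023]
[-1.35760917e+02 -1.15412944e-01  1.04649790e+02]
```

View pics/t2.png

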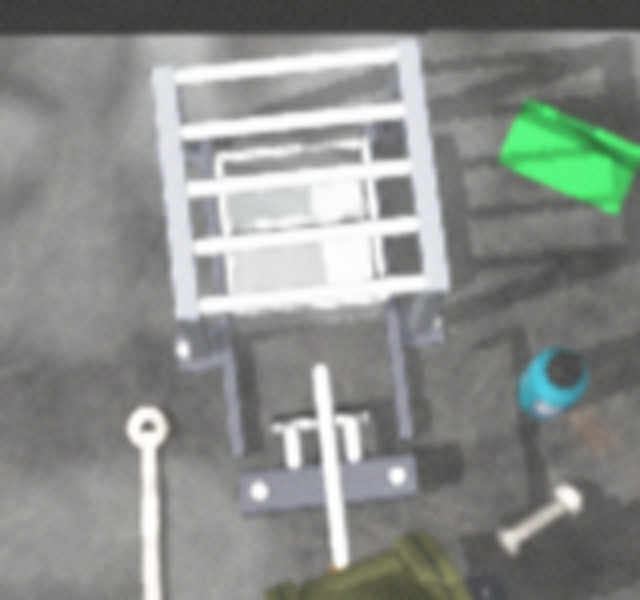

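View pics/s2.png

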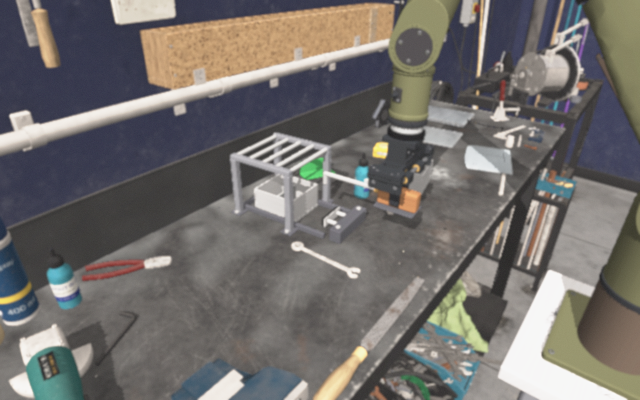

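```bash
cat >> h.py <<'E'
def rodfit(z0,z1,x0,x1):
    f=grab_frame('top'); X=cloud(f).reshape(-1,3); X=X[~np.isnan(X[:,0])]
    a=np.radians(5.5); d=X[:,:2]-[.590,-.008]
    Q=np.c_[d@[np.cos(a),np.sin(a)],d@[-np.sin(a),np.cos(a)],X[:,2]]*1000
    m=(Q[:,0]>x0)&(Q[:,0]<x1)&(abs(Q[:,1])<40)&(Q[:,2]>z0)&(Q[:,2]<z1); P=Q[m]
    print(len(P),'x',P[:,0].min().round(1),P[:,0].max().round(1),'y(x)',np.polyfit(P[:,0],P[:,1],1),'z(x)',np.polyfit(P[:,0],P[:,2],1)); return Q
E
python3 - <<'E'
from h import *
rodfit(110,160,-80,85)
E
```

```text
190 x -78.9 55.9 y(x) [0.00527459 4.87567672] z(x) [-2.83800367e-03  1.38863238e+02]
```

>>> jog_arm(
  plan=[
    {"translation": [0.55,0.05,0],"angular": [0,0,0],"hand": 0},
    {"translation": [0,0,0],"angular": [0,0,0],"hand": 0},
    {"translation": [0,0,-0.5],"angular": [0,0,0],"hand": 0},
    {"translation": [0,0,-0.5],"angular": [0,0,0],"hand": 0},
    {"translation": [0,0,-0.5],"angular": [0,0,0],"hand": 0},
    {"translation": [0,0,-0.2],"angular": [0,0,0],"hand": 0},
    {"translation": [0,0,0],"angular": [0,0,0],"hand": 0},
  ],
)

```text
time_s: 7.9
eef_pos: [0.5259, 0.0015, 0.0979]
tcp_rot: [-110.0, 89.3, 76.7]
ft_force: [-0.6, -0.4, -3.3]
finger_gap: 0.0256
```

```bash
python3 - <<'E'
from h import *
o=goal([.5303,-.0138,.093],5.5); print(ps(o['eef_pos'],0))
Q=rodfit(85,130,-20,140)
f=grab_frame('scene'); save(f,'s3.png',(220,120,460,270),3)
E
```

```text
t 7.90 tcp [0.5259 0.0015 0.0979] F [-0.57 -0.43 -3.31] T [-0.01  0.09  0.02] gap 0.0256 q [   1.   45.  -10.  114.   16.   22. -104.]
shift units [ 0.117  0.395 -0.065]
turn units [-29.798  -0.175  -0.062]
turn units [ 0.201 -0.04   0.112]
[-62.91700805  15.61518364  84.86462643]
128 x 17.2 125.8 y(x) [ 0.02193521 17.05776846] z(x) [-1.05320520e-03  1.19135061e+02]
```

View pics/s3.png

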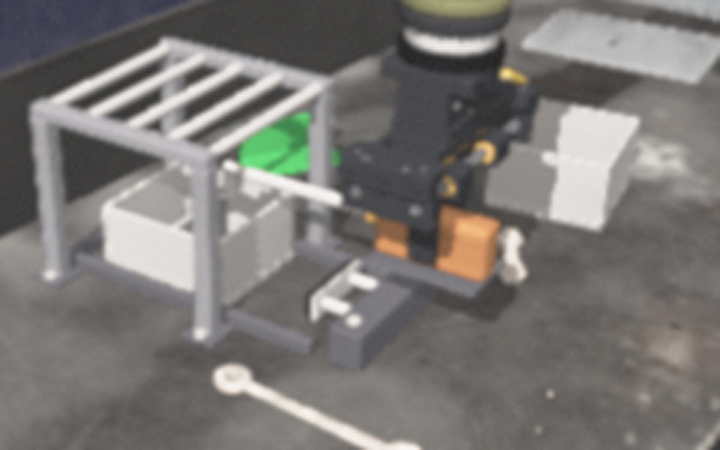

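>>> jog_arm(
  plan=[
    {"translation": [0,0.2,-0.05],"angular": [0.2,-0.04,0.1],"hand": 0},
    {"translation": [0,0.2,-0.05],"angular": [0,0,0],"hand": 0},
    {"translation": [0,0,0],"angular": [0,0,0],"hand": 0},
    {"translation": [0,0,0],"angular": [0,0,0],"hand": 0},
  ],
)

```text
time_s: 8.4
eef_pos: [0.5267, -0.0171, 0.0975]
tcp_rot: [11.8, 89.6, -162.9]
ft_force: [0.4, 1.5, -2.1]
finger_gap: 0.0255
```

```bash
python3 - <<'E'
from h import *
o=goal([.5303,-.0138,.058],5.5); print(ps(o['eef_pos'],0))
Q=rodfit(85,130,-20,140)
m=(Q[:,0]>95)&(Q[:,0]<125)&(abs(Q[:,1])<50)&(Q[:,2]>58)&(Q[:,2]<70);P=Q[m];print(len(P),P[:,0].min(),P[:,0].max(),P[:,1].min(),P[:,1].max())
E
```

```text
t 8.40 tcp [ 0.5267 -0.0171  0.0975] F [ 0.39  1.47 -2.14] T [0.07 0.06 0.05] gap 0.0255 q [   2.   45.   -9.  113.   17.   24. -104.]
shift units [ 0.987 -0.076 -0.104]
turn units [ 2.9975e+01 -2.4000e-02 -1.1400e-01]
turn units [-0.025  0.073 -0.015]
[-63.8576965   -3.01148006  84.51382995]
124 x 21.2 125.9 y(x) [-4.53589195e-05 -2.76431506e+00] z(x) [-1.84525919e-02  1.18368152e+02]
55 108.06713066595393 113.22742292071054 -49.764091141409864 48.67401076672407
```

>>> jog_arm(
  plan=[
    {"translation": [0,0,-0.15],"angular": [0,0.07,0],"hand": 0},
    {"translation": [0,0,0],"angular": [0,0,0],"hand": 0},
    {"translation": [0.2,0,0],"angular": [0,0,0],"hand": 0},
    {"translation": [0.15,0,0],"angular": [0,0,0],"hand": 0},
    {"translation": [0,0,0],"angular": [0,0,0],"hand": 0},
  ],
)

```text
time_s: 8.95
eef_pos: [0.533, -0.0163, 0.0821]
tcp_rot: [91.1, 89.9, -83.5]
ft_force: [0.3, -0.6, -3.1]
finger_gap: 0.0255
```

```bash
python3 - <<'E'
from h import *
o=goal([.5313,-.0138,.058],5.5); print(ps(o['eef_pos'],0))
E
```

```text
t 8.95 tcp [ 0.533  -0.0163  0.0821] F [ 0.35 -0.6  -3.15] T [ 0.    0.04 -0.02] gap 0.0255 q [   2.   47.   -8.  113.   17.   22. -104.]
shift units [ 0.603 -0.066  0.035]
turn units [ 2.9979e+01 -1.9000e-02  0.0000e+00]
turn units [-0.021 -0.    -0.012]
[-57.57590216  -2.78021913  69.11135043]
```

>>> jog_arm(
  plan=[
    {"translation": [0.15,0,0],"angular": [0,0,0],"hand": 0},
    {"translation": [0.15,0,0],"angular": [0,0,0],"hand": 0},
    {"translation": [0.15,0,0],"angular": [0,0,0],"hand": 0},
    {"translation": [0.12,0,0],"angular": [0,0,0],"hand": 0},
    {"translation": [0,0,0],"angular": [0,0,0],"hand": 0},
  ],
)

```text
time_s: 9.45
eef_pos: [0.5325, -0.016, 0.0566]
tcp_rot: [38.9, 89.9, -135.7]
ft_force: [-0.3, 0.3, -2.8]
finger_gap: 0.0259
```

```bash
python3 - <<'E'
from h import *
o=goal([.5313,-.0138,.058],5.5); print(ps(o['eef_pos'],0))
Q=rodfit(71,100,-20,145)
f=grab_frame('top'); save(f,'t4.png',(270,140,370,250),5)
f=grab_frame('scene'); save(f,'s4.png',(220,120,460,270),3)
E
```

```text
t 9.45 tcp [ 0.5325 -0.016   0.0566] F [-0.3   0.28 -2.85] T [0.04 0.06 0.08] gap 0.0259 q [   1.   50.   -7.  113.   18.   19. -105.]
shift units [-0.036 -0.059  0.024]
turn units [ 2.9984e+01 -1.6000e-02 -2.0000e-02]
turn units [-0.016  0.013 -0.01 ]
[-58.01754634  -2.49277323  43.57594288]
114 x 25.3 130.7 y(x) [ 1.06970633e-03 -2.24616759e+00] z(x) [-2.06032730e-02  7.84005377e+01]
```

View pics/t4.png

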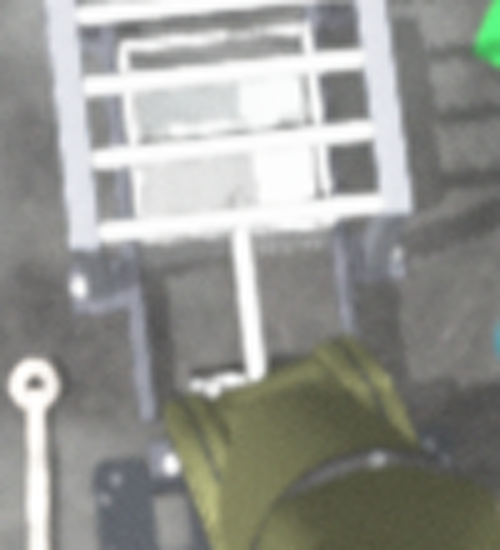

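View pics/s4.png

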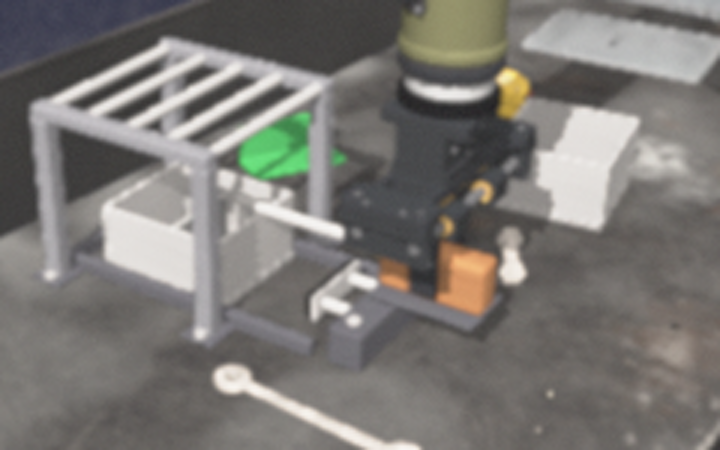

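>>> jog_arm(
  plan=[
    {"translation": [-0.03,0,0],"angular": [0,0.2,0],"hand": 0},
    {"translation": [0,0,0],"angular": [0,0,0],"hand": 0},
    {"translation": [0,0,0.05],"angular": [0,0,0],"hand": 0},
    {"translation": [0,0,0],"angular": [0,0,0],"hand": 0},
  ],
)

```text
time_s: 10.0
eef_pos: [0.5318, -0.0163, 0.0595]
tcp_rot: [177.1, 88.7, 2.4]
ft_force: [0.0, 1.3, -2.9]
finger_gap: 0.0253
```

```bash
python3 - <<'E'
from h import *
o=goal([.5313,-.0138,.058],5.5); print(ps(o['eef_pos'],0))
Q=rodfit(71,100,-20,145)
E
```

```text
t 10.00 tcp [ 0.5318 -0.0163  0.0595] F [ 0.03  1.3  -2.92] T [-0.03  0.08 -0.02] gap 0.0253 q [   1.   49.   -7.  114.   18.   16. -105.]
shift units [ 0.037 -0.064  0.007]
turn units [ 2.9978e+01 -1.8000e-02  3.4600e-01]
turn units [-0.02  -0.221 -0.012]
[-58.72833744  -2.68861031  46.50544154]
133 x 13.2 130.8 y(x) [ 0.00602309 -2.71717464] z(x) [2.83912015e-02 8.10928246e+01]
```

>>> jog_arm(
  plan=[
    {"translation": [0.08,0,0],"angular": [0,-0.1,0],"hand": 0},
    {"translation": [0,0,0],"angular": [0,0,0],"hand": 0},
    {"translation": [0,0,0],"angular": [0,0,0],"hand": 0},
  ],
)

```text
time_s: 10.35
eef_pos: [0.5328, -0.0161, 0.0561]
tcp_rot: [175.8, 89.3, 1.2]
ft_force: [0.4, 0.0, -2.5]
finger_gap: 0.0253
```

```bash
python3 - <<'E'
from h import *
o=goal([.5313,-.0138,.058],5.5); print(ps(o['eef_pos'],0))
Q=rodfit(71,100,-20,104)
Q=rodfit(71,100,-20,104)
E
```

```text
t 10.35 tcp [ 0.5328 -0.0161  0.0561] F [ 0.43  0.04 -2.52] T [0.03 0.02 0.01] gap 0.0253 q [   1.   49.   -7.  114.   18.   17. -105.]
shift units [-0.049 -0.062  0.031]
turn units [ 2.9979e+01 -1.4000e-02  1.9200e-01]
turn units [-0.02  -0.123 -0.009]
[-57.72475521  -2.617024    43.07173272]
103 x 19.4 103.2 y(x) [-0.00291184 -2.24184434] z(x) [1.42427192e-02 7.78413114e+01]
105 x 19.4 103.6 y(x) [-0.00269118 -2.16923101] z(x) [1.21169850e-02 7.77652086e+01]
```

>>> jog_arm(
  plan=[
    {"translation": [0,0,0.1],"angular": [0,0,0],"hand": 0},
    {"translation": [0,0,0.1],"angular": [0,0,0],"hand": 0},
    {"translation": [0,0,0.1],"angular": [0,0,0],"hand": 0},
  ],
)

```text
time_s: 10.75
eef_pos: [0.5221, -0.017, 0.0562]
tcp_rot: [178.8, 89.0, 4.2]
ft_force: [5.5, 0.9, -3.2]
finger_gap: 0.0258
```

```bash
cat > st.py <<'E'
from h import *
o=goal(None,5.5); print('stopframe',ps(o['eef_pos'],0).round(1))
E
python3 st.py
```

```text
t 10.75 tcp [ 0.5221 -0.017   0.0562] F [ 5.54  0.94 -3.2 ] T [ 0.12 -0.94 -0.08] gap 0.0258 q [   1.   49.   -6.  116.   18.   15. -106.]
turn units [ 2.9979e+01 -6.0000e-03  2.5900e-01]
turn units [-0.02  -0.165 -0.004]
stopframe [-68.4  -2.4  43.2]
```

>>> jog_arm(
  plan=[
    {"translation": [0,0,0.1],"angular": [0,0,0],"hand": 0},
    {"translation": [0,0,0.1],"angular": [0,0,0],"hand": 0},
    {"translation": [0,0,0.1],"angular": [0,0,0],"hand": 0},
    {"translation": [0,0,0.1],"angular": [0,0,0],"hand": 0},
  ],
)

```text
time_s: 11.15
eef_pos: [0.5108, -0.0174, 0.0566]
tcp_rot: [-178.2, 88.3, 7.2]
ft_force: [4.4, -0.1, -4.9]
finger_gap: 0.0257
```

```bash
python3 st.py; python3 -c "
from h import *
rodfit(71,100,-20,104)"
```

```text
t 11.15 tcp [ 0.5108 -0.0174  0.0566] F [ 4.38 -0.1  -4.93] T [ 0.06 -0.31 -0.01] gap 0.0257 q [   0.   49.   -5.  118.   18.   12. -106.]
turn units [2.998e+01 1.300e-02 4.320e-01]
turn units [-0.017 -0.275  0.008]
stopframe [-79.8  -1.8  43.6]
152 x -19.1 102.9 y(x) [-0.00420679 -1.41945665] z(x) [1.91473321e-02 7.82640620e+01]
```

>>> jog_arm(
  plan=[
    {"translation": [-0.04,0,0.1],"angular": [0,-0.15,0],"hand": 0},
    {"translation": [-0.04,0,0.1],"angular": [0,-0.15,0],"hand": 0},
    {"translation": [0,0,0.1],"angular": [0,-0.05,0],"hand": 0},
    {"translation": [0,0,0.1],"angular": [0,-0.05,0],"hand": 0},
  ],
)

```text
time_s: 11.6
eef_pos: [0.5018, -0.0176, 0.0618]
tcp_rot: [-132.9, 89.8, 52.5]
ft_force: [6.0, -0.2, -3.9]
finger_gap: 0.0254
```

```bash
python3 st.py; python3 -c "
from h import *
Q=rodfit(71,100,-20,90)
m=(abs(Q[:,1])<45)&(Q[:,0]>60)&(Q[:,0]<112)&(Q[:,2]>58)&(Q[:,2]<70);print(m.sum(),np.percentile(Q[m,0],[0,10,50,90,100]))"
```

```text
t 11.60 tcp [ 0.5018 -0.0176  0.0618] F [ 6.04 -0.22 -3.92] T [ 0.06 -1.    0.06] gap 0.0254 q [   1.   48.   -6.  118.   18.   14. -106.]
turn units [29.986  0.036  0.034]
turn units [-0.014 -0.022  0.023]
stopframe [-88.8  -1.1  48.8]
135 x -19.4 88.3 y(x) [-0.00475434 -0.70999234] z(x) [8.98265637e-04 8.24209147e+01]
48 [86.9674996  88.30855603 90.03692032 91.97556279 93.19345676]
```

>>> jog_arm(
  plan=[
    {"translation": [0.01,0,0.1],"angular": [0,-0.04,0],"hand": 0},
    {"translation": [0.01,0,0.1],"angular": [0,-0.04,0],"hand": 0},
    {"translation": [0.01,0,0.1],"angular": [0,-0.04,0],"hand": 0},
    {"translation": [0.01,0,0.1],"angular": [0,-0.04,0],"hand": 0},
    {"translation": [0,0,0.1],"angular": [0,-0.04,0],"hand": 0},
    {"translation": [0,0,0.1],"angular": [0,-0.04,0],"hand": 0},
    {"translation": [0,0,0.1],"angular": [0,-0.04,0],"hand": 0},
  ],
)

```text
time_s: 12.35
eef_pos: [0.4857, -0.0188, 0.0629]
tcp_rot: [-69.0, 89.7, 116.3]
ft_force: [5.9, 0.6, -4.3]
finger_gap: 0.0256
```

```bash
python3 st.py; python3 -c "
from h import *
Q=rodfit(71,100,-20,70)
m=(abs(Q[:,1])<45)&(Q[:,0]>43)&(Q[:,0]<112)&(Q[:,2]>58)&(Q[:,2]<70);print(m.sum(),np.percentile(Q[m,0],[0,10,50,90,100]))"
```

```text
t 12.35 tcp [ 0.4857 -0.0188  0.0629] F [ 5.89  0.61 -4.27] T [ 0.1  -0.94 -0.03] gap 0.0256 q [   0.   48.   -6.  121.   18.   13. -106.]
turn units [ 2.9977e+01  6.6000e-02 -2.5000e-02]
turn units [-0.023  0.016  0.042]
stopframe [-104.9   -0.7   49.9]
113 x -19.7 69.9 y(x) [-0.00784636 -0.6142098 ] z(x) [-9.01176326e-03  8.31509612e+01]
48 [71.20954635 71.82309782 73.41071435 75.51491147 77.05792878]
```

>>> jog_arm(
  plan=[
    {"translation": [0.01,0,0.1],"angular": [0,-0.02,0],"hand": 0},
    {"translation": [0.01,0,0.1],"angular": [0,-0.02,0],"hand": 0},
    {"translation": [0.01,0,0.1],"angular": [0,-0.02,0],"hand": 0},
    {"translation": [0.01,0,0.1],"angular": [0,-0.02,0],"hand": 0},
    {"translation": [0,0,0.1],"angular": [0,-0.02,0],"hand": 0},
    {"translation": [0,0,0.1],"angular": [0,-0.02,0],"hand": 0},
    {"translation": [0,0,0.1],"angular": [0,-0.02,0],"hand": 0},
  ],
)

```text
time_s: 13.1
eef_pos: [0.466, -0.0205, 0.0629]
tcp_rot: [-102.8, 89.7, 82.5]
ft_force: [5.4, 0.3, -4.3]
finger_gap: 0.0257
```

```bash
python3 st.py; python3 -c "
from h import *
Q=rodfit(71,100,-20,55)
m=(abs(Q[:,1])<45)&(Q[:,0]>43)&(Q[:,0]<112)&(Q[:,2]>58)&(Q[:,2]<70);print(m.sum(),np.percentile(Q[m,0],[0,10,50,90,100]))"
```

```text
t 13.10 tcp [ 0.466  -0.0205  0.0629] F [ 5.42  0.33 -4.33] T [ 0.04 -0.8  -0.02] gap 0.0257 q [  -0.   47.   -4.  124.   19.    9. -106.]
turn units [2.9965e+01 8.4000e-02 1.9000e-02]
turn units [-0.035 -0.012  0.053]
stopframe [-124.6   -0.5   49.9]
93 x -19.6 54.4 y(x) [-0.02601243 -0.7223404 ] z(x) [-1.26335962e-02  8.27272302e+01]
46 [50.90262933 51.73727992 54.06995941 55.83938653 58.02406737]
```

>>> jog_arm(
  plan=[
    {"translation": [0,0,0.1],"angular": [0,-0.03,0],"hand": 0},
    {"translation": [0,0,0.1],"angular": [0,-0.03,0],"hand": 0},
    {"translation": [0,0,0.1],"angular": [0,-0.03,0],"hand": 0},
    {"translation": [0,0,0.1],"angular": [0,-0.03,0],"hand": 0},
  ],
)

```text
time_s: 13.55
eef_pos: [0.4537, -0.0215, 0.0635]
tcp_rot: [-57.3, 89.6, 127.9]
ft_force: [5.1, 1.2, -3.5]
finger_gap: 0.0261
```

```bash
python3 st.py
```

```text
t 13.55 tcp [ 0.4537 -0.0215  0.0635] F [ 5.1   1.15 -3.54] T [ 0.04 -0.9  -0.08] gap 0.0261 q [  -0.   47.   -4.  126.   19.    8. -107.]
turn units [29.959  0.091 -0.058]
turn units [-0.041  0.037  0.058]
stopframe [-137.    -0.4   50.5]
```

>>> jog_arm(
  plan=[
    {"translation": [0,0,0.07],"angular": [0,-0.03,0],"hand": 0},
  ],
)

```text
time_s: 13.65
eef_pos: [0.4527, -0.0216, 0.0637]
tcp_rot: [-62.5, 89.6, 122.8]
ft_force: [8.0, 0.0, -5.0]
finger_gap: 0.0254
```

```bash
python3 st.py
```

```text
t 13.65 tcp [ 0.4527 -0.0216  0.0637] F [ 8.02  0.   -5.03] T [ 0.06 -1.35 -0.03] gap 0.0254 q [  -0.   47.   -4.  126.   19.    8. -107.]
turn units [29.957  0.096 -0.05 ]
turn units [-0.043  0.032  0.061]
stopframe [-138.    -0.3   50.7]
```

>>> jog_arm(
  plan=[
    {"translation": [0,0,0.07],"angular": [0,-0.02,0],"hand": 0},
  ],
)

```text
time_s: 13.75
eef_pos: [0.4525, -0.0215, 0.0639]
tcp_rot: [-86.0, 89.6, 99.2]
ft_force: [7.9, -0.4, -6.1]
finger_gap: 0.0257
```

```bash
python3 st.py
```

```text
t 13.75 tcp [ 0.4525 -0.0215  0.0639] F [ 7.87 -0.42 -6.09] T [ 0.04 -1.16 -0.07] gap 0.0257 q [  -0.   47.   -4.  126.   19.    7. -107.]
turn units [ 2.9955e+01  1.0300e-01 -7.0000e-03]
turn units [-0.045  0.004  0.065]
stopframe [-138.2   -0.2   50.9]
```

>>> jog_arm(
  plan=[
    {"translation": [0,0,0.07],"angular": [0,-0.02,0],"hand": 0},
  ],
)

```text
time_s: 13.85
eef_pos: [0.4523, -0.0214, 0.0641]
tcp_rot: [-107.6, 89.6, 77.6]
ft_force: [8.7, 0.5, -7.0]
finger_gap: 0.0259
```

```bash
python3 st.py
```

```text
t 13.85 tcp [ 0.4523 -0.0214  0.0641] F [ 8.74  0.53 -6.96] T [-0.01 -1.03 -0.11] gap 0.0259 q [  -1.   47.   -4.  127.   19.    7. -107.]
turn units [29.95   0.108  0.035]
turn units [-0.049 -0.022  0.069]
stopframe [-138.4   -0.2   51.1]
```

>>> jog_arm(
  plan=[
    {"translation": [0.03,0,0.09],"angular": [0,-0.01,0],"hand": 0},
  ],
)

```text
time_s: 13.95
eef_pos: [0.4518, -0.0214, 0.0632]
tcp_rot: [-132.7, 89.4, 52.4]
ft_force: [8.5, -0.4, -5.7]
finger_gap: 0.0256
```

```bash
python3 st.py
```

```text
t 13.95 tcp [ 0.4518 -0.0214  0.0632] F [ 8.49 -0.37 -5.71] T [-0.01 -1.29 -0.1 ] gap 0.0256 q [  -1.   47.   -3.  127.   19.    6. -107.]
turn units [29.947  0.115  0.107]
turn units [-0.053 -0.068  0.073]
stopframe [-1.389e+02 -1.000e-01  5.020e+01]
```

>>> jog_arm(
  plan=[
    {"translation": [0.03,0,0.11],"angular": [0,-0.01,0],"hand": 0},
  ],
)

```text
time_s: 14.05
eef_pos: [0.4509, -0.0213, 0.0622]
tcp_rot: [-146.9, 89.1, 38.3]
ft_force: [10.7, 0.5, -6.8]
finger_gap: 0.0254
```

```bash
python3 st.py
```

```text
t 14.05 tcp [ 0.4509 -0.0213  0.0622] F [10.73  0.48 -6.77] T [-0.05 -1.43 -0.11] gap 0.0254 q [  -1.   47.   -3.  127.   19.    5. -107.]
turn units [29.943  0.124  0.191]
turn units [-0.056 -0.122  0.079]
stopframe [-1.398e+02  1.000e-01  4.920e+01]
```

>>> jog_arm(
  plan=[
    {"translation": [0,0,0.12],"angular": [0,-0.15,0],"hand": 0},
  ],
)

```text
time_s: 14.15
eef_pos: [0.4505, -0.0211, 0.0624]
tcp_rot: [-121.7, 89.4, 63.4]
ft_force: [11.1, 0.3, -5.1]
finger_gap: 0.0255
```

```bash
python3 st.py
```

```text
t 14.15 tcp [ 0.4505 -0.0211  0.0624] F [11.14  0.32 -5.11] T [ 0.   -1.95 -0.09] gap 0.0255 q [  -1.   47.   -3.  127.   19.    6. -107.]
turn units [29.94   0.135  0.084]
turn units [-0.06  -0.053  0.086]
stopframe [-140.1    0.3   49.4]
```

>>> jog_arm(
  plan=[
    {"translation": [0,0,0.12],"angular": [0,-0.15,0],"hand": 0},
  ],
)

```text
time_s: 14.25
eef_pos: [0.4505, -0.021, 0.0628]
tcp_rot: [-82.6, 89.4, 102.5]
ft_force: [9.7, 1.4, -3.6]
finger_gap: 0.0254
```

```bash
python3 st.py
```

```text
t 14.25 tcp [ 0.4505 -0.021   0.0628] F [ 9.68  1.42 -3.6 ] T [-0.01 -2.   -0.15] gap 0.0254 q [  -0.   47.   -4.  127.   19.    7. -107.]
turn units [ 2.9934e+01  1.4500e-01 -1.8000e-02]
turn units [-0.066  0.012  0.092]
stopframe [-140.1    0.4   49.8]
```

>>> jog_arm(
  plan=[
    {"translation": [0,0,0.15],"angular": [0,-0.05,0],"hand": 0},
  ],
)

```text
time_s: 14.35
eef_pos: [0.4505, -0.0208, 0.0632]
tcp_rot: [-113.9, 89.3, 71.2]
ft_force: [12.9, 0.2, -6.5]
finger_gap: 0.0259
```

```bash
python3 st.py
```

```text
t 14.35 tcp [ 0.4505 -0.0208  0.0632] F [12.95  0.24 -6.54] T [-0.01 -2.26 -0.17] gap 0.0259 q [  -0.   47.   -4.  127.   19.    6. -107.]
turn units [29.927  0.16   0.072]
turn units [-0.073 -0.046  0.102]
stopframe [-140.1    0.6   50.2]
```

>>> jog_arm(
  plan=[
    {"translation": [0.01,0,0.16],"angular": [0,-0.1,0],"hand": 0},
  ],
)

```text
time_s: 14.45
eef_pos: [0.4504, -0.0206, 0.0634]
tcp_rot: [-118.6, 89.2, 66.4]
ft_force: [13.1, -1.4, -5.6]
finger_gap: 0.0256
```

```bash
python3 st.py
```

```text
t 14.45 tcp [ 0.4504 -0.0206  0.0634] F [13.13 -1.42 -5.58] T [ 0.   -2.15 -0.11] gap 0.0256 q [  -0.   47.   -4.  127.   19.    6. -107.]
turn units [29.918  0.174  0.096]
turn units [-0.081 -0.061  0.111]
stopframe [-140.2    0.8   50.4]
```

>>> jog_arm(
  plan=[
    {"translation": [0.01,0.02,0.17],"angular": [-0.05,-0.1,0.1],"hand": 0},
    {"translation": [0.01,0.02,0.17],"angular": [-0.05,-0.1,0.1],"hand": 0},
  ],
)

```text
time_s: 14.65
eef_pos: [0.4505, -0.022, 0.0635]
tcp_rot: [147.0, 89.2, -27.5]
ft_force: [12.9, 1.0, -6.1]
finger_gap: 0.0253
```

```bash
python3 st.py; python3 -c "
from h import *
Q=rodfit(71,100,-20,45)
m=(abs(Q[:,1])<45)&(Q[:,0]>25)&(Q[:,0]<62)&(Q[:,2]>58)&(Q[:,2]<70);print(m.sum(),np.percentile(Q[m,0],[0,10,50,90,100]))
m=(abs(Q[:,1])<45)&(Q[:,0]>140)&(Q[:,0]<170)&(Q[:,2]>58)&(Q[:,2]<70);print(m.sum(),np.percentile(Q[m,0],[0,10,50,90,100]),Q[m,2].mean())
f=grab_frame('scene'); save(f,'s5.png',(220,120,460,270),3)"; python3 st.py
```

```text
t 14.65 tcp [ 0.4505 -0.022   0.0635] F [12.94  1.01 -6.08] T [ 0.05 -2.12 -0.13] gap 0.0253 q [  -2.   47.   -2.  128.   19.    5. -107.]
turn units [-29.997   0.109  -0.168]
turn units [ 0.002 -0.107 -0.069]
stopframe [-140.2   -0.5   50.5]
80 x -19.5 44.9 y(x) [-0.01578393 -0.38617343] z(x) [-2.26199664e-02  8.30940780e+01]
47 [36.06619289 36.93118683 38.39533195 40.4911146  45.14778376]
51 [152.0712231  152.342676   153.73782647 156.0496243  156.51695743] 64.04749658965783
t 14.75 tcp [ 0.4504 -0.0218  0.0635] F [13.46  0.68 -6.38] T [ 0.05 -2.19 -0.22] gap 0.0253 q [  -2.   47.   -2.  128.   19.    5. -107.]
turn units [-29.994   0.112  -0.165]
turn units [ 0.005 -0.105 -0.071]
stopframe [-140.3   -0.4   50.5]
```

View pics/s5.png

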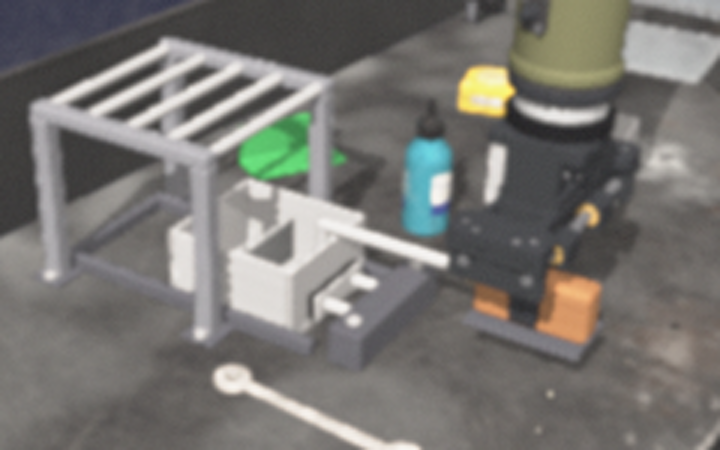

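>>> jog_arm(
  plan=[
    {"translation": [0.01,0,0.18],"angular": [0,-0.12,-0.05],"hand": 0},
    {"translation": [0.01,0,0.18],"angular": [0,-0.12,-0.02],"hand": 0},
  ],
)

```text
time_s: 14.95
eef_pos: [0.4503, -0.0215, 0.0636]
tcp_rot: [-172.2, 89.3, 13.2]
ft_force: [13.6, -0.4, -6.4]
finger_gap: 0.0255
```

```bash
python3 st.py
```

```text
t 14.95 tcp [ 0.4503 -0.0215  0.0636] F [13.63 -0.41 -6.37] T [-0.03 -2.28 -0.25] gap 0.0255 q [  -1.   47.   -3.  128.   19.    5. -107.]
turn units [2.9986e+01 2.6000e-02 1.8900e-01]
turn units [-0.013 -0.121  0.016]
stopframe [-140.4   -0.    50.6]
```

>>> jog_arm(
  plan=[
    {"translation": [0.01,0,0.19],"angular": [0,-0.12,0],"hand": 0},
    {"translation": [0.01,0,0.19],"angular": [0,-0.12,0],"hand": 0},
  ],
)

```text
time_s: 15.15
eef_pos: [0.4501, -0.0212, 0.0638]
tcp_rot: [-165.5, 89.1, 19.8]
ft_force: [13.8, 0.1, -5.9]
finger_gap: 0.0255
```

```bash
python3 st.py
```

```text
t 15.15 tcp [ 0.4501 -0.0212  0.0638] F [13.78  0.09 -5.92] T [ 0.04 -2.37 -0.15] gap 0.0255 q [  -1.   47.   -3.  128.   19.    5. -107.]
turn units [29.965  0.061  0.237]
turn units [-0.034 -0.151  0.039]
stopframe [-140.5    0.3   50.8]
```

>>> jog_arm(
  plan=[
    {"translation": [0.01,0.01,0.2],"angular": [0,-0.15,0.02],"hand": 0},
    {"translation": [0.01,0.01,0.2],"angular": [0,-0.15,0.02],"hand": 0},
    {"translation": [0.01,0.01,0.2],"angular": [0,-0.15,0.02],"hand": 0},
  ],
)

```text
time_s: 15.45
eef_pos: [0.4499, -0.0212, 0.0641]
tcp_rot: [-170.9, 89.2, 14.3]
ft_force: [14.9, 1.0, -6.6]
finger_gap: 0.0258
```

```bash
python3 st.py
```

```text
t 15.45 tcp [ 0.4499 -0.0212  0.0641] F [14.94  0.97 -6.63] T [ 0.06 -2.43 -0.1 ] gap 0.0258 q [  -1.   47.   -3.  128.   19.    5. -107.]
turn units [29.955  0.032  0.204]
turn units [-0.044 -0.13   0.021]
stopframe [-140.7    0.3   51.1]
```

Force on the hook is about 15 N, so roughly 10 N reaches the pad. I'll hold it there for about a second.

>>> jog_arm(
  plan=[
    {"translation": [0.02,0.01,0.2],"angular": [0,-0.15,0.01],"hand": 0},
    {"translation": [0.02,0.01,0.2],"angular": [0,-0.15,0.01],"hand": 0},
    {"translation": [0.02,0.01,0.2],"angular": [0,-0.15,0.01],"hand": 0},
    {"translation": [0.02,0.01,0.2],"angular": [0,-0.15,0.01],"hand": 0},
  ],
)

```text
time_s: 15.85
eef_pos: [0.4498, -0.0209, 0.0631]
tcp_rot: [-160.5, 89.3, 24.6]
ft_force: [14.1, 0.0, -4.5]
finger_gap: 0.0255
```

```bash
python3 st.py
```

```text
t 15.85 tcp [ 0.4498 -0.0209  0.0631] F [14.12  0.04 -4.52] T [ 0.1  -2.61 -0.07] gap 0.0255 q [  -1.   47.   -3.  128.   19.    5. -107.]
turn units [29.942  0.059  0.168]
turn units [-0.057 -0.107  0.037]
stopframe [-140.8    0.6   50.1]
```

>>> jog_arm(
  plan=[
    {"translation": [0.02,0.01,0.2],"angular": [0,-0.15,0.01],"hand": 0},
    {"translation": [0.02,0.01,0.2],"angular": [0,-0.15,0.01],"hand": 0},
    {"translation": [0.02,0.01,0.2],"angular": [0,-0.15,0.01],"hand": 0},
    {"translation": [0.02,0.01,0.2],"angular": [0,-0.15,0.01],"hand": 0},
    {"translation": [0.02,0.01,0.2],"angular": [0,-0.15,0.01],"hand": 0},
    {"translation": [0.02,0.01,0.2],"angular": [0,-0.15,0.01],"hand": 0},
  ],
)

```text
time_s: 16.45
eef_pos: [0.4497, -0.0206, 0.0624]
tcp_rot: [-143.0, 89.4, 42.0]
ft_force: [13.2, -0.1, -3.2]
finger_gap: 0.026
```

```bash
python3 st.py
```

```text
t 16.45 tcp [ 0.4497 -0.0206  0.0624] F [13.25 -0.15 -3.21] T [ 0.09 -2.63 -0.15] gap 0.026 q [  -1.   47.   -3.  127.   19.    6. -107.]
turn units [29.923  0.098  0.132]
turn units [-0.076 -0.084  0.063]
stopframe [-140.9    0.9   49.4]
```

>>> jog_arm(
  plan=[
    {"translation": [0,0.02,0.22],"angular": [-0.05,-0.15,0.03],"hand": 0},
    {"translation": [0,0.02,0.23],"angular": [0,-0.15,0.03],"hand": 0},
    {"translation": [0,0.01,0.23],"angular": [0,-0.15,0.01],"hand": 0},
  ],
)

```text
time_s: 16.75
eef_pos: [0.4494, -0.0213, 0.0645]
tcp_rot: [-163.0, 89.2, 22.2]
ft_force: [16.6, 0.3, -6.5]
finger_gap: 0.0257
```

```bash
python3 st.py
```

```text
t 16.75 tcp [ 0.4494 -0.0213  0.0645] F [16.59  0.28 -6.54] T [ 0.08 -2.73 -0.12] gap 0.0257 q [  -1.   47.   -3.  128.   19.    5. -107.]
turn units [29.96   0.06   0.197]
turn units [-0.039 -0.126  0.038]
stopframe [-141.2    0.2   51.5]
```

>>> jog_arm(
  plan=[
    {"translation": [0,0.01,0.23],"angular": [0,-0.15,0.01],"hand": 0},
    {"translation": [0,0.01,0.23],"angular": [0,-0.15,0.01],"hand": 0},
    {"translation": [0,0.01,0.23],"angular": [0,-0.15,0.01],"hand": 0},
    {"translation": [0,0.01,0.23],"angular": [0,-0.15,0.01],"hand": 0},
    {"translation": [0,0.01,0.23],"angular": [0,-0.15,0.01],"hand": 0},
  ],
)

```text
time_s: 17.25
eef_pos: [0.4493, -0.0208, 0.0676]
tcp_rot: [-161.8, 88.7, 23.4]
ft_force: [16.1, 0.6, -7.0]
finger_gap: 0.0261
```

```bash
python3 st.py
```

```text
t 17.25 tcp [ 0.4493 -0.0208  0.0676] F [16.12  0.6  -6.95] T [ 0.06 -2.77 -0.15] gap 0.0261 q [  -1.   46.   -3.  128.   19.    5. -107.]
turn units [29.937  0.107  0.329]
turn units [-0.061 -0.21   0.068]
stopframe [-141.2    0.7   54.6]
```

>>> jog_arm(
  plan=[
    {"translation": [0.02,0.01,0.2],"angular": [0,-0.15,0.02],"hand": 0},
    {"translation": [0.02,0.01,0.17],"angular": [0,-0.15,0.02],"hand": 0},
    {"translation": [0.02,0,0.14],"angular": [0,-0.12,0.02],"hand": 0},
    {"translation": [0.02,0,0.12],"angular": [0,-0.1,0],"hand": 0},
  ],
)

```text
time_s: 17.65
eef_pos: [0.4494, -0.0205, 0.0664]
tcp_rot: [-161.3, 89.1, 23.7]
ft_force: [7.7, -0.2, -3.1]
finger_gap: 0.0255
```

```bash
python3 st.py
```

```text
t 17.65 tcp [ 0.4494 -0.0205  0.0664] F [ 7.71 -0.2  -3.13] T [-0.03 -1.68 -0.21] gap 0.0255 q [  -1.   46.   -3.  128.   19.    5. -107.]
turn units [29.92   0.074  0.223]
turn units [-0.079 -0.142  0.047]
stopframe [-141.2    1.    53.4]
```

>>> jog_arm(
  plan=[
    {"translation": [0,0,0.1],"angular": [0,-0.08,0],"hand": 0},
    {"translation": [0,0,0.08],"angular": [0,-0.05,0],"hand": 0},
  ],
)

```text
time_s: 17.85
eef_pos: [0.4496, -0.0204, 0.0672]
tcp_rot: [-158.7, 89.1, 26.3]
ft_force: [7.3, -0.5, -4.2]
finger_gap: 0.0256
```

```bash
python3 st.py
```

```text
t 17.85 tcp [ 0.4496 -0.0204  0.0672] F [ 7.33 -0.48 -4.16] T [-0.   -1.26 -0.1 ] gap 0.0256 q [  -1.   46.   -3.  128.   19.    6. -107.]
turn units [29.908  0.087  0.225]
turn units [-0.091 -0.144  0.055]
stopframe [-141.     1.1   54.2]
```

>>> jog_arm(
  plan=[
    {"translation": [0,0,0.06],"angular": [0,-0.04,0],"hand": 0},
    {"translation": [0,0,0.045],"angular": [0,-0.03,0],"hand": 0},
  ],
)

```text
time_s: 18.05
eef_pos: [0.4498, -0.0204, 0.0676]
tcp_rot: [-158.0, 89.0, 26.9]
ft_force: [5.2, 1.2, -4.3]
finger_gap: 0.0253
```

```bash
python3 st.py
```

```text
t 18.05 tcp [ 0.4498 -0.0204  0.0676] F [ 5.16  1.17 -4.28] T [-0.02 -0.9  -0.05] gap 0.0253 q [  -1.   46.   -3.  128.   19.    6. -107.]
turn units [29.9    0.094  0.237]
turn units [-0.099 -0.151  0.06 ]
stopframe [-140.8    1.1   54.6]
```

>>> jog_arm(
  plan=[
    {"translation": [0,0,0.03],"angular": [0,-0.03,0],"hand": 0},
    {"translation": [0,0,0.015],"angular": [0,-0.02,0],"hand": 0},
    {"translation": [0,0,0],"angular": [0,-0.02,0],"hand": 0},
    {"translation": [0,0,-0.02],"angular": [0,-0.02,0],"hand": 0},
  ],
)

```text
time_s: 18.45
eef_pos: [0.4503, -0.0205, 0.0679]
tcp_rot: [-143.1, 89.4, 41.8]
ft_force: [1.8, 0.4, -2.4]
finger_gap: 0.0253
```

```bash
python3 st.py
```

```text
t 18.45 tcp [ 0.4503 -0.0205  0.0679] F [ 1.79  0.37 -2.36] T [ 0.03 -0.43 -0.02] gap 0.0253 q [  -1.   46.   -4.  127.   19.    7. -107.]
turn units [29.898  0.092  0.124]
turn units [-0.101 -0.079  0.059]
stopframe [-140.3    1.    54.9]
```

>>> jog_arm(
  plan=[
    {"translation": [0,0,-0.04],"angular": [0.05,-0.02,0.03],"hand": 0},
    {"translation": [0,0,-0.04],"angular": [0,-0.02,0],"hand": 0},
    {"translation": [0,0,-0.04],"angular": [0,-0.02,0],"hand": 0},
  ],
)

```text
time_s: 18.75
eef_pos: [0.4511, -0.0204, 0.0677]
tcp_rot: [-18.1, 89.6, 166.5]
ft_force: [0.6, 0.3, -2.6]
finger_gap: 0.0254
```

```bash
python3 st.py; python3 -c "
from h import *
Q=rodfit(71,100,-20,45)
m=(abs(Q[:,1])<45)&(Q[:,0]>25)&(Q[:,0]<62)&(Q[:,2]>58)&(Q[:,2]<70);print(m.sum(),np.percentile(Q[m,0],[0,10,50,90,100]))
m=(abs(Q[:,1])<45)&(Q[:,0]>140)&(Q[:,0]<170)&(Q[:,2]>58)&(Q[:,2]<70);print(m.sum(),np.percentile(Q[m,0],[0,10,50,90,100]),Q[m,2].mean())"
```

```text
t 18.75 tcp [ 0.4511 -0.0204  0.0677] F [ 0.65  0.32 -2.59] T [ 0.02 -0.01  0.  ] gap 0.0254 q [  -1.   46.   -4.  126.   19.    8. -108.]
turn units [29.85   0.033 -0.1  ]
turn units [-0.15   0.064  0.021]
stopframe [-139.5    0.9   54.7]
83 x -19.9 44.4 y(x) [-0.0175877  -1.27905593] z(x) [-3.99381954e-02  8.18464366e+01]
45 [36.56611999 36.83777035 38.6053128  40.68521091 40.98091749]
53 [151.47561169 152.44991805 153.94609534 155.73503148 156.74277279] 63.749833823916035
```

>>> jog_arm(
  plan=[
    {"translation": [0,0,-0.06],"angular": [0.1,0.05,0],"hand": 0},
    {"translation": [0,0,-0.06],"angular": [0,0,0],"hand": 0},
    {"translation": [0,0,0],"angular": [0,0,0],"hand": 0},
  ],
)

```text
time_s: 19.1
eef_pos: [0.4546, -0.0206, 0.0674]
tcp_rot: [-18.8, 89.7, 165.1]
ft_force: [0.2, 0.0, -2.6]
finger_gap: 0.0256
```

```bash
python3 st.py
```

```text
t 19.10 tcp [ 0.4546 -0.0206  0.0674] F [ 0.17  0.02 -2.6 ] T [0.07 0.03 0.06] gap 0.0256 q [  -1.   46.   -4.  126.   19.    9. -108.]
turn units [ 2.9736e+01  2.5000e-02 -6.9000e-02]
turn units [-0.264  0.044  0.016]
stopframe [-135.9    0.5   54.4]
```

>>> jog_arm(
  plan=[
    {"translation": [-0.1,0,0],"angular": [-0.2,0.04,0],"hand": 0},
    {"translation": [-0.2,0,0],"angular": [0,0,0],"hand": 0},
    {"translation": [0,0,0],"angular": [0,0,0],"hand": 0},
  ],
)

```text
time_s: 19.4
eef_pos: [0.454, -0.0208, 0.0803]
tcp_rot: [-39.6, 89.9, 145.6]
ft_force: [0.4, 0.7, -2.3]
finger_gap: 0.0253
```

```bash
python3 st.py
```

```text
t 19.40 tcp [ 0.454  -0.0208  0.0803] F [ 0.36  0.67 -2.27] T [0.05 0.05 0.01] gap 0.0253 q [  -0.   45.   -5.  126.   19.   10. -107.]
turn units [ 2.9954e+01  2.0000e-02 -2.4000e-02]
turn units [-0.046  0.015  0.012]
stopframe [-136.6    0.3   67.3]
```

>>> jog_arm(
  plan=[
    {"translation": [-0.3,0,0],"angular": [0,0,0],"hand": 0},
    {"translation": [-0.3,0,0],"angular": [0,0,0],"hand": 0},
    {"translation": [-0.3,0,0],"angular": [0,0,0],"hand": 0},
    {"translation": [0,0,0],"angular": [0,0,0],"hand": 0},
  ],
)

```text
time_s: 19.8
eef_pos: [0.4536, -0.021, 0.1183]
tcp_rot: [-38.2, 89.9, 147.1]
ft_force: [-0.3, 0.4, -2.4]
finger_gap: 0.0258
```

```bash
python3 st.py; python3 -c "
from h import *
Q=rodfit(85,150,-20,85)
m=(abs(Q[:,1])<45)&(Q[:,0]>25)&(Q[:,0]<62)&(Q[:,2]>58)&(Q[:,2]<70);print(m.sum(),np.percentile(Q[m,0],[0,10,50,90,100]))
m=(abs(Q[:,1])<45)&(Q[:,0]>140)&(Q[:,0]<170)&(Q[:,2]>58)&(Q[:,2]<70);print(m.sum(),np.percentile(Q[m,0],[0,10,50,90,100]),Q[m,2].mean())"
```

```text
t 19.80 tcp [ 0.4536 -0.021   0.1183] F [-0.27  0.4  -2.43] T [ 0.01 -0.02 -0.06] gap 0.0258 q [   2.   40.   -8.  125.   18.   16. -106.]
turn units [ 2.9953e+01  1.7000e-02 -2.2000e-02]
turn units [-0.047  0.014  0.011]
stopframe [-137.     0.2  105.3]
99 x -19.9 54.0 y(x) [-0.01010716 -0.43445827] z(x) [-4.42816033e-02  1.33310698e+02]
47 [36.32876316 36.87120408 38.34342599 40.60696575 40.97634978]
46 [152.41893881 152.65646639 154.11137968 156.14922605 156.60080887] 63.35519350809149
```

>>> jog_arm(
  plan=[
    {"translation": [-0.4,0,0.2],"angular": [0,0.2,0],"hand": 0},
    {"translation": [-0.4,-0.3,0.2],"angular": [0,0.2,0],"hand": 0},
    {"translation": [0,-0.6,0],"angular": [0,0,0],"hand": 0},
    {"translation": [0,-0.8,0],"angular": [0,0,0],"hand": 0},
    {"translation": [0,-0.8,0],"angular": [0,0,0],"hand": 0},
    {"translation": [0,-0.8,0],"angular": [0,0,0],"hand": 0},
  ],
)

```text
time_s: 20.45
eef_pos: [0.4233, 0.1064, 0.1477]
tcp_rot: [175.8, 87.9, 0.3]
ft_force: [0.3, -0.1, -2.2]
finger_gap: 0.0255
```

```bash
python3 -c "
from h import *
goal([.46,.30,.1],15.7)"
```

```text
t 20.45 tcp [0.4233 0.1064 0.1477] F [ 0.34 -0.1  -2.15] T [ 0.09  0.06 -0.  ] gap 0.0255 q [ -18.   36.   -4.  128.   12.   15. -119.]
shift units [ 1.226 -4.757 -1.248]
turn units [28.121 -0.087  0.504]
turn units [-1.875 -0.341 -0.059]
```

>>> jog_arm(
  plan=[
    {"translation": [0,-0.8,-0.3],"angular": [-0.5,0,0],"hand": 0},
    {"translation": [0,-0.9,-0.3],"angular": [-0.5,0,0],"hand": 0},
    {"translation": [0,-0.9,-0.3],"angular": [-0.5,0,0],"hand": 0},
    {"translation": [0,-0.9,-0.3],"angular": [-0.4,0,0],"hand": 0},
    {"translation": [0,-0.7,-0.2],"angular": [0,0,0],"hand": 0},
    {"translation": [0,0,0],"angular": [0,0,0],"hand": 0},
  ],
)

```text
time_s: 21.05
eef_pos: [0.4438, 0.2933, 0.1438]
tcp_rot: [163.9, 88.3, 0.7]
ft_force: [0.4, 0.1, -2.0]
finger_gap: 0.0255
```

```bash
cat > rod2.py <<'E'
from h import *
import sys
z0,z1=float(sys.argv[1]),float(sys.argv[2])
o=goal([.465,.30,.02],15.7)
f=grab_frame('top'); X=cloud(f).reshape(-1,3); X=X[~np.isnan(X[:,0])]
m=(X[:,0]>.54)&(X[:,0]<.7)&(X[:,1]>.25)&(X[:,1]<.42)&(X[:,2]>z0)&(X[:,2]<z1); P=X[m]
l=cv2.fitLine((P*1000).astype(np.float32),cv2.DIST_HUBER,0,.01,.01).ravel()
print(len(P),'yaw',np.degrees(np.arctan2(l[1],l[0])),'slope',l[2]/np.hypot(l[0],l[1]),l[3:])
E
python3 rod2.py .1 .2
```

```text
t 21.05 tcp [0.4438 0.2933 0.1438] F [ 0.39  0.06 -1.96] T [ 0.07  0.1  -0.04] gap 0.0255 q [ -35.   40.   -6.  112.   11.   27. -123.]
shift units [ 3.11  -0.034 -0.465]
turn units [-29.815   0.121  -0.435]
turn units [ 0.181 -0.279 -0.078]
130 yaw 15.347605 slope -0.032472353 [580.52313 333.9554  162.99646]
```

>>> jog_arm(
  plan=[
    {"translation": [0.4,0,-0.1],"angular": [0,0.15,0],"hand": 0},
    {"translation": [0.5,0,-0.1],"angular": [0,0.15,0],"hand": 0},
    {"translation": [0.5,0,-0.1],"angular": [0,0,0],"hand": 0},
    {"translation": [0.4,0,-0.1],"angular": [0,0,0],"hand": 0},
    {"translation": [0,0,0],"angular": [0,0,0],"hand": 0},
  ],
)

```text
time_s: 21.6
eef_pos: [0.4618, 0.2862, 0.0678]
tcp_rot: [159.8, 86.8, -3.8]
ft_force: [-0.2, 0.3, -1.9]
finger_gap: 0.0253
```

```bash
python3 rod2.py .05 .15
```

```text
t 21.60 tcp [0.4618 0.2862 0.0678] F [-0.15  0.29 -1.94] T [-0.06  0.16  0.02] gap 0.0253 q [ -37.   48.   -2.  114.   14.   16. -125.]
shift units [ 1.197 -0.333 -0.11 ]
turn units [-29.881   0.286  -0.793]
turn units [ 0.107 -0.507 -0.183]
151 yaw 15.964388 slope 0.0066983323 [591.9908  323.53665  90.11529]
```

>>> jog_arm(
  plan=[
    {"translation": [0.35,0,0],"angular": [0,0,-0.15],"hand": 0},
    {"translation": [0.35,0,0],"angular": [0,0,0],"hand": 0},
    {"translation": [0.3,0,0],"angular": [0,0,0],"hand": 0},
    {"translation": [0,0,0],"angular": [0,0,0],"hand": 0},
  ],
)

```text
time_s: 22.05
eef_pos: [0.4645, 0.2842, 0.029]
tcp_rot: [175.2, 86.9, 11.4]
ft_force: [-0.0, -0.2, -2.8]
finger_gap: 0.0258
```

```bash
python3 rod2.py .025 .1
```

```text
t 22.05 tcp [0.4645 0.2842 0.029 ] F [-0.   -0.25 -2.78] T [-0.08  0.08 -0.03] gap 0.0258 q [ -36.   52.   -2.  114.   14.   11. -125.]
shift units [ 0.229 -0.376 -0.109]
turn units [-29.905   0.064  -0.815]
turn units [ 0.084 -0.52  -0.041]
145 yaw 16.034523 slope -0.014562564 [593.5217   320.53632   51.691986]
```

>>> jog_arm(
  plan=[
    {"translation": [0.13,0,0],"angular": [0,0,0],"hand": 0},
    {"translation": [0.13,0,0],"angular": [0,0,0],"hand": 0},
    {"translation": [0.05,0,0],"angular": [0,0,0],"hand": 0},
  ],
)

```text
time_s: 22.4
eef_pos: [0.4661, 0.2857, 0.0177]
tcp_rot: [176.7, 86.7, 12.9]
ft_force: [0.3, 0.9, -2.6]
finger_gap: 0.0255
```

```bash
python3 rod2.py .02 .1
```

```text
t 22.40 tcp [0.4661 0.2857 0.0177] F [ 0.33  0.88 -2.64] T [0.   0.18 0.01] gap 0.0255 q [ -36.   54.   -1.  114.   15.   10. -125.]
shift units [-0.055 -0.351 -0.076]
turn units [-29.896   0.046  -0.864]
turn units [ 0.092 -0.552 -0.029]
142 yaw 16.288633 slope 0.008036681 [592.7478   321.5009    41.279003]
```

>>> jog_arm(
  plan=[
    {"translation": [0.06,0,0],"angular": [0,0,0],"hand": 0},
  ],
)

```text
time_s: 22.55
eef_pos: [0.4664, 0.2859, 0.0153]
tcp_rot: [176.9, 86.7, 13.1]
ft_force: [-0.3, 0.6, -3.1]
finger_gap: 0.0255
```

>>> jog_arm(
  plan=[
    {"translation": [0.06,0,0],"angular": [0,0,0],"hand": 0},
  ],
)

```text
time_s: 22.65
eef_pos: [0.4668, 0.2861, 0.0131]
tcp_rot: [177.0, 86.6, 13.3]
ft_force: [-0.0, -1.4, 16.3]
finger_gap: 0.0256
```

```bash
python3 rod2.py .02 .1
```

```text
t 22.65 tcp [0.4668 0.2861 0.0131] F [-1.000e-02 -1.390e+00  1.634e+01] T [-0.35  0.65  0.01] gap 0.0256 q [ -36.   54.   -1.  114.   15.    9. -125.]
shift units [-0.171 -0.346 -0.064]
turn units [-29.894   0.041  -0.88 ]
turn units [ 0.093 -0.562 -0.026]
138 yaw 16.144203 slope -0.004729629 [593.2446  321.99222  33.84479]
```

>>> jog_arm(
  plan=[
    {"translation": [0,0,0],"angular": [0,0,0],"hand": 0},
    {"translation": [0,0,0],"angular": [0,0,0],"hand": 0.7},
    {"translation": [0,0,0],"angular": [0,0,0],"hand": 0.7},
    {"translation": [0,0,0],"angular": [0,0,0],"hand": 0.7},
    {"translation": [0,0,0],"angular": [0,0,0],"hand": 0.7},
    {"translation": [0,0,0],"angular": [0,0,0],"hand": 0.7},
    {"translation": [0,0,0],"angular": [0,0,0],"hand": 0.7},
  ],
)

```text
time_s: 23.4
eef_pos: [0.4678, 0.2868, 0.014]
tcp_rot: [178.0, 86.5, 14.3]
ft_force: [-0.4, 0.3, 0.1]
finger_gap: 0.0619
```

```bash
python3 rod2.py .02 .1
```

```text
t 23.40 tcp [0.4678 0.2868 0.014 ] F [-0.39  0.26  0.05] T [ 0.    0.1  -0.05] gap 0.0619 q [ -36.   54.   -1.  114.   15.    9. -125.]
shift units [-0.149 -0.337 -0.034]
turn units [-2.9895e+01  2.7000e-02 -9.1900e-01]
turn units [ 0.091 -0.587 -0.017]
137 yaw 16.173136 slope 0.0011810499 [592.04956 321.6153   34.72208]
```

Released and level. I'll raise the hand along its own axis and check.

>>> jog_arm(
  plan=[
    {"translation": [-0.4,0,0],"angular": [0,0,0],"hand": 0.7},
    {"translation": [-0.8,0,0],"angular": [0,0,0],"hand": 0.7},
    {"translation": [-1,0,0],"angular": [0,0,0],"hand": 0.7},
    {"translation": [-1,0,0.2],"angular": [0,0,0],"hand": 0.7},
    {"translation": [-1,0,0.2],"angular": [0,0,0],"hand": 0.7},
    {"translation": [0,0,0],"angular": [0,0,0],"hand": 0.7},
    {"translation": [0,0,0],"angular": [0,0,0],"hand": 0.7},
  ],
)

```text
time_s: 24.15
eef_pos: [0.4414, 0.2793, 0.1856]
tcp_rot: [177.0, 86.6, 13.2]
ft_force: [0.4, 0.3, 0.6]
finger_gap: 0.0614
```

```bash
python3 rod2.py .02 .1; python3 -c "
from h import *
Q=rodfit(25,40,-20,34)
for k in (60,-60):
  pass
for n,a,b in (('near',30,50),('far',140,170)):
  m=(abs(Q[:,1])<48)&(Q[:,0]>a)&(Q[:,0]<b)&(Q[:,2]>58)&(Q[:,2]<70);print(n,m.sum(),np.percentile(Q[m,0],[0,50,100]),Q[m,2].mean(),'skew',np.polyfit(Q[m,1],Q[m,0],1)[0])
f=grab_frame('top'); save(f,'t9.png',(60,90,460,330),2)
f=grab_frame('scene'); save(f,'s9.png',(160,120,460,350),2.5)"
```

```text
t 24.15 tcp [0.4414 0.2793 0.1856] F [0.35 0.35 0.63] T [-0.02  0.04 -0.  ] gap 0.0614 q [ -34.   35.   -7.  114.   12.   29. -123.]
shift units [ 4.175 -0.345 -0.464]
turn units [-29.894   0.043  -0.894]
turn units [ 0.093 -0.571 -0.027]
139 yaw 15.878539 slope -0.016744375 [590.9908  321.39978  34.44557]
297 x -20.0 34.0 y(x) [ 0.03091695 -0.26576001] z(x) [-0.06947866 32.95787419]
near 54 [36.49341728 38.29020933 41.17225586] 64.43187973104786 skew 0.0010041217042973227
far 58 [151.79591966 153.70309322 156.32707958] 64.07946990486586 skew -0.0018008927242675113
```

View pics/t9.png

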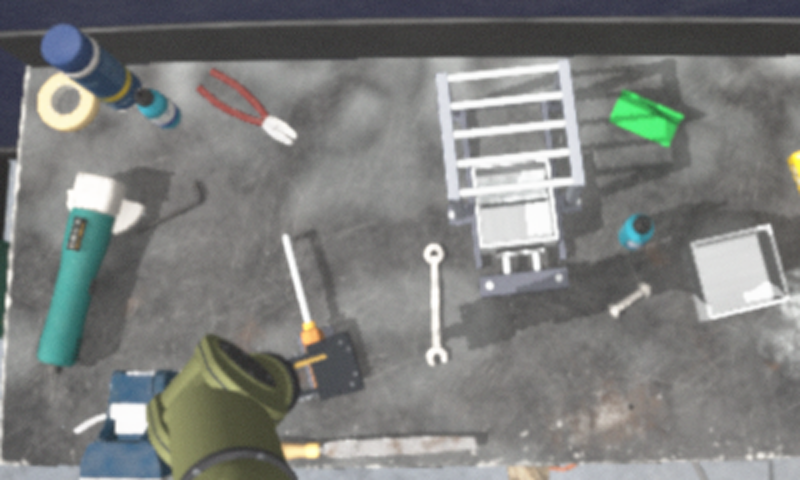

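View pics/s9.png

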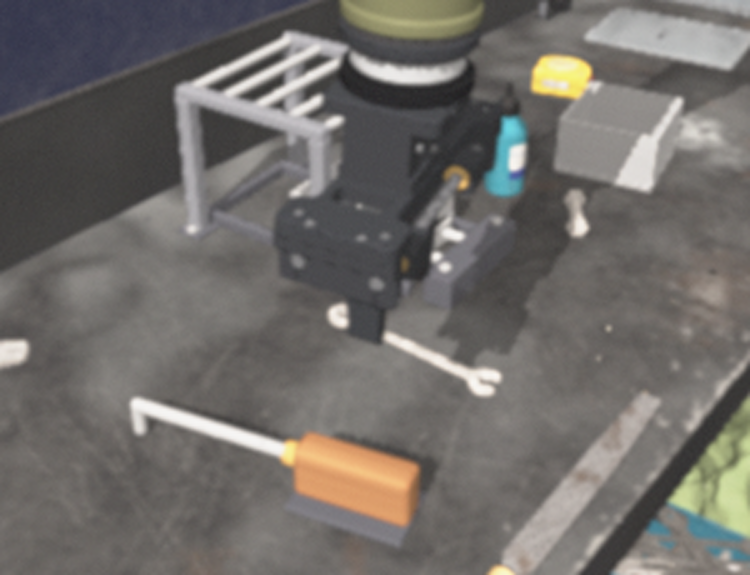

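```bash
python3 -c "
from h import *
print(env.job_done())"
```

```text
the job is handed in; nothing more can be done
None
```

I took the hook by its handle, hooked the prong behind the near wall of the far tray and drew the tray along the rails onto the pad. I then eased off, unhooked over the rim and stood the hook near where it started. I handed the job in at about 24 s; the hand-in reports no verdict.

**Pull:**
- Dragging the tray took about 5 N.
- I kept it against the pad for about 2 s in all, with 13–15 N on the hook for the first 1.5 s and about 16 N for the last half second.
- I put the pad force at about 8–11 N. This is worked out from the hook force less the drag and from the tray's movement of about 2.5 mm into the pad; I could not read it directly.

**Last checks (top and scene cameras):**
- The tray's near wall has not moved since the hold: about 38 mm from the stop face, compared with 38.4 mm while pulled. It is square to within 0.002 rad, its rim is level at about 64 mm, and the angle appeared to be still lying in it.
- The near wall's outer face is at about 36 mm and the unloaded pad's face was at about 38–39 mm, so the pad should still be slightly compressed. At 3.5 mm per pixel this is a weak check.
- The hook stands flat: the rod slope reads between 0 and -0.017, within measurement noise, and the rod's top is at 34.4 mm where 35 is nominal. It is well clear of the guard, stop and tray.
- The spanner, bolt and bottle look unmoved by eye; I did not measure them.

**Irregularities:**
- The hook tipped a few degrees in the grip while pulling. I corrected that before setting it down.
- Setting it down peaked at about 16 N on the bench.
- Fast moves strayed sideways by up to 17 mm, and I corrected them before each fit.

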